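Make the downdraft sanding station ready

TASK

Get the sanding station ready: put the cork sanding block that lies on the pin jig into the black tray, lower every drilled backplate over a pair of the jig's pins until it rests flush on the jig board, pull the blast gate fully up, and set the small inner run-time knob of the extractor's coaxial dial to the long mark without shifting the outer suction ring. Only when all that is done, flick the extractor's power toggle on. Leave the undrilled offcuts where they are.

Things in the scene. Friction and masses are not known exactly. Their poses are not given: they have to be found in the camera images.
- plate1_c (a point): centre of a hardwood coat-hook backplate 100 x 44 x 18 mm (x along its length, z up) with two 10 mm through holes on its long centre line, 30 mm either side of the centre; about 60 g; starts flat on the bench among the offcuts, long side roughly across the bench (along world y). May be absent
- plate2_c (a point): centre of a hardwood coat-hook backplate 100 x 44 x 18 mm (x along its length, z up) with two 10 mm through holes on its long centre line, 30 mm either side of the centre; about 60 g; starts flat on the bench among the offcuts, long side roughly across the bench (along world y). May be absent
- plate3_c (a point): centre of a hardwood coat-hook backplate 100 x 44 x 18 mm (x along its length, z up) with two 10 mm through holes on its long centre line, 30 mm either side of the centre; about 60 g; starts flat on the bench among the offcuts, long side roughly across the bench (along world y). May be absent
- plate4_c (a point): centre of a hardwood coat-hook backplate 100 x 44 x 18 mm (x along its length, z up) with two 10 mm through holes on its long centre line, 30 mm either side of the centre; about 60 g; starts flat on the bench among the offcuts, long side roughly across the bench (along world y). May be absent
- station1 (a point): a station of the plywood pin jig on top of the downdraft sanding box: the point on the jig board's surface (82 mm above the bench) half-way between its two steel pins. Pins 8 mm thick, 12 mm high, with tapered tips, 30 mm either side of this point along its x axis; z up. Four equal stations in two columns, 100 mm apart in y and 120 mm apart in x; any free one will do for any plate
- station2 (a point): a station of the plywood pin jig on top of the downdraft sanding box: the point on the jig board's surface (82 mm above the bench) half-way between its two steel pins. Pins 8 mm thick, 12 mm high, with tapered tips, 30 mm either side of this point along its x axis; z up. Four equal stations in two columns, 100 mm apart in y and 120 mm apart in x; any free one will do for any plate
- station3 (a point): a station of the plywood pin jig on top of the downdraft sanding box: the point on the jig board's surface (82 mm above the bench) half-way between its two steel pins. Pins 8 mm thick, 12 mm high, with tapered tips, 30 mm either side of this point along its x axis; z up. Four equal stations in two columns, 100 mm apart in y and 120 mm apart in x; any free one will do for any plate
- station4 (a point): a station of the plywood pin jig on top of the downdraft sanding box: the point on the jig board's surface (82 mm above the bench) half-way between its two steel pins. Pins 8 mm thick, 12 mm high, with tapered tips, 30 mm either side of this point along its x axis; z up. Four equal stations in two columns, 100 mm apart in y and 120 mm apart in x; any free one will do for any plate
- box: downdraft sanding box, 280 (x) by 250 (y) by 70 mm high, with the 12 mm thick plywood pin jig (250 x 205 mm) on top; origin at the centre of its underside, z up; fixed to the bench. The 50 mm suction duct runs from the blast gate on its +y side to the left, 62 mm high; the gate is 155 mm from the origin in y
- block_c (a point): centre of the cork sanding block 100 x 50 x 36 mm (x along its length, z up), about 80 g; starts lying flat on the jig board between the two columns of pins (which end 12 mm above the board), in the way of the plates
- tray_in (a point): centre of the inner floor (5 mm above the bench) of a shallow black tray for abrasives, inside 170 mm (x) by 120 mm (y), rim 14 mm above the bench; it stands on the side of the bench where the control unit does not
- gate (a joint): blast gate in the suction duct on the left (+y) side of the sanding box: an upright blade that slides straight up, m; 0 shut, 0.040 fully open. It stays where it is left (friction about 3.5 N)
- gate_grip (a point): centre of the blast gate's black tab, 36 mm (x) by 12 mm (y) by 26 mm high, which stands free above the gate's cheeks (cheek top 14 mm below this point); moves with the gate; the axes are those of the sanding box. Shut, this point is 88 mm above the bench
- time_knob (a joint): angle of the small inner run-time knob of the coaxial dial on the control unit, rad, growing clockwise seen from above; 0 at its end stop, 4.71 at the other. White scale marks every 0.785 rad on the panel round the dial; the one long mark is at 2.356 (its pointer then looks along +x of the control unit). Friction 0.04 N m, stays where it is left
- suction_ring (a joint): angle of the outer suction ring of the coaxial dial (same sense and range), rad: 56 mm across, its top 13 mm above the panel; turns very easily (0.015 N m), so anything that rubs on it drags it round
- knob_grip (a point): point on the dial's upright axis, half-way up the round inner knob (26 mm across, 30 mm high, from 2 mm to 32 mm above the ring's top, so this point is 17 mm above the ring's top and 15 mm below the knob's top). x points along the knob's pointer line, turning with it; z up
- ring_mark (a point): the white line on top of the outer ring, 24 mm from the dial's axis
- power (a joint): the control unit's power toggle, rad: 0 off (leaning to the unit's -x side), 0.9 on (leaning to +x); stays where it is left (0.05 N m)
- power_tip (a point): centre of the 11 mm ball tip of the power toggle, 36 mm from its pivot and (off or on) about 36 mm above the panel; the bat is 7 mm thick; 60 mm from the dial's axis in the unit's -y direction
- console: control unit of the dust extractor, grey steel box 160 (x) by 130 (y) by 85 mm high with a black top panel carrying the coaxial dial and the power toggle; origin at the centre of its underside, z up; fixed to the bench
- offcut1_c (a point): centre of an undrilled hardwood offcut 85 x 44 x 18 mm, lying among the backplates (bystander)
- offcut2_c (a point): centre of an undrilled hardwood offcut 110 x 30 x 18 mm, lying among the backplates (bystander)
Things that resemble listed ones, but are neither listed nor needed, are in the scene too. What is shaped like the part that bears plate1_c but red or yellow is not meant.

How it is judged (in metres and radians):
On the way, in this order (a step that is already met when the one before it is completed fails the run):
1. with the power still off: block in the tray, every plate flush on a pair of pins, gate fully up, inner knob at the long mark (x of block_c in the frame of tray_in between -0.06 and 0.06 m and y of block_c in the frame of tray_in between -0.045 and 0.045 m and z of block_c in the frame of tray_in below 0.03 m and ((horizontal distance between plate1_c and station1 below 0.004 m and z of plate1_c in the frame of station1 below 0.0115 m and angle between the x axis of plate1_c and the x axis of station1, either way round below 0.08 rad and angle between the z axis of plate1_c and the z axis of station1, either way round below 0.04 rad) or (horizontal distance between plate1_c and station2 below 0.004 m and z of plate1_c in the frame of station2 below 0.0115 m and angle between the x axis of plate1_c and the x axis of station2, either way round below 0.08 rad and angle between the z axis of plate1_c and the z axis of station2, either way round below 0.04 rad) or (horizontal distance between plate1_c and station3 below 0.004 m and z of plate1_c in the frame of station3 below 0.0115 m and angle between the x axis of plate1_c and the x axis of station3, either way round below 0.08 rad and angle between the z axis of plate1_c and the z axis of station3, either way round below 0.04 rad) or (horizontal distance between plate1_c and station4 below 0.004 m and z of plate1_c in the frame of station4 below 0.0115 m and angle between the x axis of plate1_c and the x axis of station4, either way round below 0.08 rad and angle between the z axis of plate1_c and the z axis of station4, either way round below 0.04 rad)) and ((horizontal distance between plate2_c and station1 below 0.004 m and z of plate2_c in the frame of station1 below 0.0115 m and angle between the x axis of plate2_c and the x axis of station1, either way round below 0.08 rad and angle between the z axis of plate2_c and the z axis of station1, either way round below 0.04 rad) or (horizontal distance between plate2_c and station2 below 0.004 m and z of plate2_c in the frame of station2 below 0.0115 m and angle between the x axis of plate2_c and the x axis of station2, either way round below 0.08 rad and angle between the z axis of plate2_c and the z axis of station2, either way round below 0.04 rad) or (horizontal distance between plate2_c and station3 below 0.004 m and z of plate2_c in the frame of station3 below 0.0115 m and angle between the x axis of plate2_c and the x axis of station3, either way round below 0.08 rad and angle between the z axis of plate2_c and the z axis of station3, either way round below 0.04 rad) or (horizontal distance between plate2_c and station4 below 0.004 m and z of plate2_c in the frame of station4 below 0.0115 m and angle between the x axis of plate2_c and the x axis of station4, either way round below 0.08 rad and angle between the z axis of plate2_c and the z axis of station4, either way round below 0.04 rad)) and ((horizontal distance between plate3_c and station1 below 0.004 m and z of plate3_c in the frame of station1 below 0.0115 m and angle between the x axis of plate3_c and the x axis of station1, either way round below 0.08 rad and angle between the z axis of plate3_c and the z axis of station1, either way round below 0.04 rad) or (horizontal distance between plate3_c and station2 below 0.004 m and z of plate3_c in the frame of station2 below 0.0115 m and angle between the x axis of plate3_c and the x axis of station2, either way round below 0.08 rad and angle between the z axis of plate3_c and the z axis of station2, either way round below 0.04 rad) or (horizontal distance between plate3_c and station3 below 0.004 m and z of plate3_c in the frame of station3 below 0.0115 m and angle between the x axis of plate3_c and the x axis of station3, either way round below 0.08 rad and angle between the z axis of plate3_c and the z axis of station3, either way round below 0.04 rad) or (horizontal distance between plate3_c and station4 below 0.004 m and z of plate3_c in the frame of station4 below 0.0115 m and angle between the x axis of plate3_c and the x axis of station4, either way round below 0.08 rad and angle between the z axis of plate3_c and the z axis of station4, either way round below 0.04 rad)) and ((horizontal distance between plate4_c and station1 below 0.004 m and z of plate4_c in the frame of station1 below 0.0115 m and angle between the x axis of plate4_c and the x axis of station1, either way round below 0.08 rad and angle between the z axis of plate4_c and the z axis of station1, either way round below 0.04 rad) or (horizontal distance between plate4_c and station2 below 0.004 m and z of plate4_c in the frame of station2 below 0.0115 m and angle between the x axis of plate4_c and the x axis of station2, either way round below 0.08 rad and angle between the z axis of plate4_c and the z axis of station2, either way round below 0.04 rad) or (horizontal distance between plate4_c and station3 below 0.004 m and z of plate4_c in the frame of station3 below 0.0115 m and angle between the x axis of plate4_c and the x axis of station3, either way round below 0.08 rad and angle between the z axis of plate4_c and the z axis of station3, either way round below 0.04 rad) or (horizontal distance between plate4_c and station4 below 0.004 m and z of plate4_c in the frame of station4 below 0.0115 m and angle between the x axis of plate4_c and the x axis of station4, either way round below 0.08 rad and angle between the z axis of plate4_c and the z axis of station4, either way round below 0.04 rad)) and value of joint gate above 0.036 m and value of joint time_knob between 2.186 and 2.526 rad and value of joint power below 0.2 rad), for 0.2 s.
2. then the power toggle is flicked on (value of joint power above 0.75 rad), for 0.1 s.
At the end, for the whole second after the job is handed in: Block in the tray; every plate flush on a station (centre within 4 mm, square, underside within 2.5 mm of the board); gate at 36 mm or more; inner knob within 0.17 rad of the long mark; toggle on (above 0.75 rad); plates and block at rest (x of block_c in the frame of tray_in between -0.06 and 0.06 m and y of block_c in the frame of tray_in between -0.045 and 0.045 m and z of block_c in the frame of tray_in below 0.03 m and ((horizontal distance between plate1_c and station1 below 0.004 m and z of plate1_c in the frame of station1 below 0.0115 m and angle between the x axis of plate1_c and the x axis of station1, either way round below 0.08 rad and angle between the z axis of plate1_c and the z axis of station1, either way round below 0.04 rad) or (horizontal distance between plate1_c and station2 below 0.004 m and z of plate1_c in the frame of station2 below 0.0115 m and angle between the x axis of plate1_c and the x axis of station2, either way round below 0.08 rad and angle between the z axis of plate1_c and the z axis of station2, either way round below 0.04 rad) or (horizontal distance between plate1_c and station3 below 0.004 m and z of plate1_c in the frame of station3 below 0.0115 m and angle between the x axis of plate1_c and the x axis of station3, either way round below 0.08 rad and angle between the z axis of plate1_c and the z axis of station3, either way round below 0.04 rad) or (horizontal distance between plate1_c and station4 below 0.004 m and z of plate1_c in the frame of station4 below 0.0115 m and angle between the x axis of plate1_c and the x axis of station4, either way round below 0.08 rad and angle between the z axis of plate1_c and the z axis of station4, either way round below 0.04 rad)) and ((horizontal distance between plate2_c and station1 below 0.004 m and z of plate2_c in the frame of station1 below 0.0115 m and angle between the x axis of plate2_c and the x axis of station1, either way round below 0.08 rad and angle between the z axis of plate2_c and the z axis of station1, either way round below 0.04 rad) or (horizontal distance between plate2_c and station2 below 0.004 m and z of plate2_c in the frame of station2 below 0.0115 m and angle between the x axis of plate2_c and the x axis of station2, either way round below 0.08 rad and angle between the z axis of plate2_c and the z axis of station2, either way round below 0.04 rad) or (horizontal distance between plate2_c and station3 below 0.004 m and z of plate2_c in the frame of station3 below 0.0115 m and angle between the x axis of plate2_c and the x axis of station3, either way round below 0.08 rad and angle between the z axis of plate2_c and the z axis of station3, either way round below 0.04 rad) or (horizontal distance between plate2_c and station4 below 0.004 m and z of plate2_c in the frame of station4 below 0.0115 m and angle between the x axis of plate2_c and the x axis of station4, either way round below 0.08 rad and angle between the z axis of plate2_c and the z axis of station4, either way round below 0.04 rad)) and ((horizontal distance between plate3_c and station1 below 0.004 m and z of plate3_c in the frame of station1 below 0.0115 m and angle between the x axis of plate3_c and the x axis of station1, either way round below 0.08 rad and angle between the z axis of plate3_c and the z axis of station1, either way round below 0.04 rad) or (horizontal distance between plate3_c and station2 below 0.004 m and z of plate3_c in the frame of station2 below 0.0115 m and angle between the x axis of plate3_c and the x axis of station2, either way round below 0.08 rad and angle between the z axis of plate3_c and the z axis of station2, either way round below 0.04 rad) or (horizontal distance between plate3_c and station3 below 0.004 m and z of plate3_c in the frame of station3 below 0.0115 m and angle between the x axis of plate3_c and the x axis of station3, either way round below 0.08 rad and angle between the z axis of plate3_c and the z axis of station3, either way round below 0.04 rad) or (horizontal distance between plate3_c and station4 below 0.004 m and z of plate3_c in the frame of station4 below 0.0115 m and angle between the x axis of plate3_c and the x axis of station4, either way round below 0.08 rad and angle between the z axis of plate3_c and the z axis of station4, either way round below 0.04 rad)) and ((horizontal distance between plate4_c and station1 below 0.004 m and z of plate4_c in the frame of station1 below 0.0115 m and angle between the x axis of plate4_c and the x axis of station1, either way round below 0.08 rad and angle between the z axis of plate4_c and the z axis of station1, either way round below 0.04 rad) or (horizontal distance between plate4_c and station2 below 0.004 m and z of plate4_c in the frame of station2 below 0.0115 m and angle between the x axis of plate4_c and the x axis of station2, either way round below 0.08 rad and angle between the z axis of plate4_c and the z axis of station2, either way round below 0.04 rad) or (horizontal distance between plate4_c and station3 below 0.004 m and z of plate4_c in the frame of station3 below 0.0115 m and angle between the x axis of plate4_c and the x axis of station3, either way round below 0.08 rad and angle between the z axis of plate4_c and the z axis of station3, either way round below 0.04 rad) or (horizontal distance between plate4_c and station4 below 0.004 m and z of plate4_c in the frame of station4 below 0.0115 m and angle between the x axis of plate4_c and the x axis of station4, either way round below 0.08 rad and angle between the z axis of plate4_c and the z axis of station4, either way round below 0.04 rad)) and value of joint gate above 0.036 m and value of joint time_knob between 2.186 and 2.526 rad and value of joint power above 0.75 rad and linear speed of each of plate1, plate2, plate3, plate4, block below 0.02 m/s); the robot touches nothing.
It fails at once if the outer suction ring is turned (its mark shifts more than 4 mm) (distance of ring_mark from where it was at the start of the episode above 0.004 m).
It fails at once if an undrilled offcut is shifted more than 6 cm (distance of any of offcut1_c, offcut2_c from where it was at the start of the episode above 0.06 m).
Of plate1, plate2, plate3, plate4 only 2 to 4 are there at a start; the rules pass over those that are not, and their reading is None.
At some moment in a run one of plate1, plate2, plate3, plate4, block may be knocked a few centimetres aside while the robot is not near it.
Once in a run the grip may slacken for a moment while it holds something.
It also fails if it takes over 210 s, if anything falls off the work surface, if the arm or the gripper's body presses on something with over 40 N, if the wrist force passes 120 N, or if a joint passes its speed limit or range.

ROBOT

A 6-joint arm with a two-finger parallel gripper is mounted at the origin on the work surface. World frame = base frame: x ahead of the robot, y to its left, z up, the work surface at z = 0. Lengths are in mm, angles in rad, forces in N, time in s.
With the tool pointing down it reaches from about 275 to 850 mm from the base axis. Payload 19 kg.
Tool frame: the origin (TCP) lies on the centre line of the jaws, within the pads' length; the fingertips stand 17 mm ahead of it and the grasp point (between the pads) lies 2 mm behind it; z points along the fingers, y is the line along which they close (so a half turn about z gives the same grasp; the last joint's range is limited). The gripper opens to 85 mm and grips with 20 to 120 N. Pads are 22 mm wide; open, the fingers measure 114 mm over their backs; the gripper's body (76 mm by 85 mm) begins 54 mm behind the grasp point. The pads swing forward as they close: fully open they stand 13 mm farther back than shut.
Start: joints at [-0.134, 0.15, 1.437, -0, 1.554, -0.134], TCP at [574.972, -0.016, 248.267] pointing down, gripper open.
Joint ranges: [-2.8, 2.8], [-0.68, 2.1], [0.12, 2.68], [-1.39, 4.53], [0.16, 2.79], [-2.81, 2.81]. Speed limits (rad/s): [1.89, 1.89, 2.22, 3.01, 3.01, 3.01].

INTERFACE

Orientations are given as a unit quaternion [w, x, y, z].
In Python, from station import ctrl gives the robot as it stands.
- The arm moves only by the tool apply_moves, never from a script. Its argument "increments" is a list that holds one entry, the list of rows, each a list of 6 numbers: the shift along the tool's x, y, z in cm, then the turn, a rotation vector about the tool's x, y, z in degrees. A call has 1 to 8 rows; each row is the pose to reach, as a shift and turn from the pose commanded when the call began, along the tool's axes at that moment; what a row does not reach only later rows make up. A row lasts 1/10 s, in which the tool goes at most 50 mm and 8.59 degrees, less where a joint would pass 70% of its speed; a pose out of reach is approached as far as the arm can. A call with a gripper value outside its range is refused whole. "fingers" is the finger opening in cm, from 0 to 8.54, set as the call begins (left out, the last holds). The fingers move at their own pace and stop on an object; "force" is the grip in N (left out, the last holds). Time passes only in rows, so rows that repeat a pose let the fingers close. It gives the time, the measured TCP pose, the force, the opening and the grip force at its end, in the units of the state.
- ctrl.sense(): the state, without advancing time (a new reading comes with each control period).
- ctrl.capture(name): name is "scene" or "side" or "wrist"; returns the picture (480x640x3 uint8, red, green, blue); there is no depth.
- ctrl.camera_params(name): a dict with "fov_y" (degrees; the focal length in pixels is half the picture's height over the tangent of half this angle, whatever the lens; pixels are square), "cx", "cy" (the principal point, pixels), "k1" (the pictures are not rectified: a ray, as slopes to the right and down, at radius r is drawn at 1 + k1 r^2 times it, then the intrinsics apply), "rvec" (rotation vector, rad) and "tvec" (3), from world to camera coordinates, as OpenCV has them; the wrist camera has in their place "T_tool_cam" (4x4, takes a point from camera to tool coordinates, whose origin is the TCP and whose axes are the flange's). Camera axes: x right, y down, z forward; pixel columns grow to the right and rows downward; lengths in mm; the calibration is good to about 2 mm. A picture is of the moment at which its call begins: read the wrist's pose just before it. camera_params takes no time and is no camera call.
- ctrl.sign_off(): hands the job in; it is judged then, once.
The state is a dict: "time_s": time; "q": joint angles; "qvel": joint speeds; "tau": joint torques, N m; "position": TCP position; "tcp_rot": TCP orientation; "contact_force": force on the tool from outside, world axes, zero at the start; "wrist_torque": the same for the moment, N m; "gripper_width": opening from 0.0 (shut) to 1.0 (fully open); "finger_force": force on a finger pad.
Only numpy, scipy, OpenCV 4.12 (cv2) and the standard library are available. Lean on these libraries where they do the work, as an engineer would, in place of code of your own. Each camera call takes 0.05 s, during which the arm holds its last target. There are 200 camera calls.

## Working session

There is one attempt and no reset: what is moved stays moved. The work goes in short steps, Python scripts to look and compute and a tool call to move; the robot and the scene stay as the last step left them, time stands still between calls to the robot, and variables do not carry over. Pictures are saved under pics/ and viewed, at most 14 in all, crops included, and the job is handed in when it is done.

Besides the shell and the picture viewer there is one more tool, called after "Emit:" in YAML: its name, and indented under it one key for each argument. apply_moves: Moves the arm, as the interface text tells. Its arguments: {"type":"object","properties":{"increments":{"type":"array"},"fingers":{"type":"number"},"force":{"type":"number"}},"required":["increments"]}

```bash
ls; mkdir -p pics
python3 - <<'E'
from station import ctrl
import cv2,json
for n in ["scene","side","wrist"]:
    p=ctrl.camera_params(n); print(n,{k:(v.tolist() if hasattr(v,'tolist') else v) for k,v in p.items()})
print(ctrl.sense())
for n in ["scene","side","wrist"]:
    cv2.imwrite(f"pics/{n}0.png",ctrl.capture(n)[:,:,::-1])
E
```

```text
pics
scene {'fov_y': 42.9899049467957, 'cx': 319.55914436692154, 'cy': 240.38747443951902, 'k1': -0.10589581855982791, 'rvec': [2.33092272518331, 0.5506624941259121, -0.2456572548160288], 'tvec': [-413.7982655480678, -101.01112111224056, 1882.8221393295835]}
side {'fov_y': 47.83532007862805, 'cx': 310.84100207134475, 'cy': 235.56172834192776, 'k1': -0.13247658518869987, 'rvec': [2.0976750314581394, -0.880657204143403, 0.3980234529145242], 'tvec': [-393.44177989054833, 275.2093372443615, 1207.139522619858]}
wrist {'fov_y': 67.28772327609738, 'cx': 317.2728109569063, 'cy': 231.9522381341343, 'k1': -0.05604730213899101, 'T_tool_cam': [[0.0006956655360486857, -0.9552696458402622, -0.29573538811863526, 75.09588267627998], [0.9999993673323944, 0.0009259662824888231, -0.0006386871318006186, 0.011518502461282942], [0.0008839594281345154, -0.29573475670380983, 0.9552696856349341, -126.77707253299886], [0.0, 0.0, 0.0, 1.0]]}
{'time_s': 0.0, 'q': array([-1.33995558e-01,  1.50926507e-01,  1.43803434e+00,  4.31942995e-05,
        1.55379615e+00, -1.33997232e-01]), 'qvel': array([ 0.00163189,  0.00077516, -0.00037049,  0.00106162, -0.00049403,
        0.0003975 ]), 'tau': array([ 9.08163997e-05, -7.13061190e+01, -5.70858908e+01, -1.86872212e-04,
        9.14935896e-03,  2.21375326e-04]), 'position': array([5.74769173e+02, 2.71843536e-02, 2.47707690e+02]), 'tcp_rot': array([-4.76053360e-04,  7.07106338e-01,  7.07106985e-01, -3.35797937e-04]), 'contact_force': array([0.40940396, 0.88262943, 0.12025606]), 'wrist_torque': array([0.11393674, 0.02069471, 0.03209514]), 'finger_force': 0.0, 'gripper_width': 1.0018151074862316}
```

View pics/scene0.png

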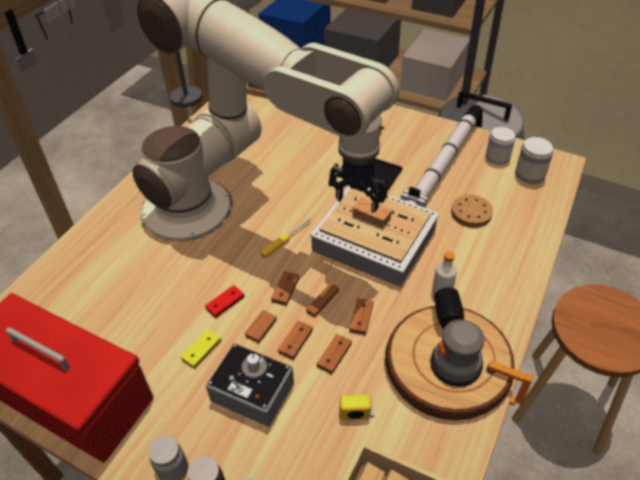

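View pics/wrist0.png

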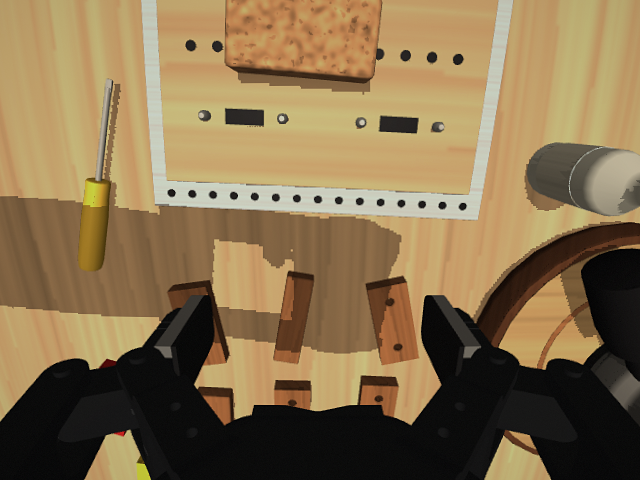

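View pics/side0.png

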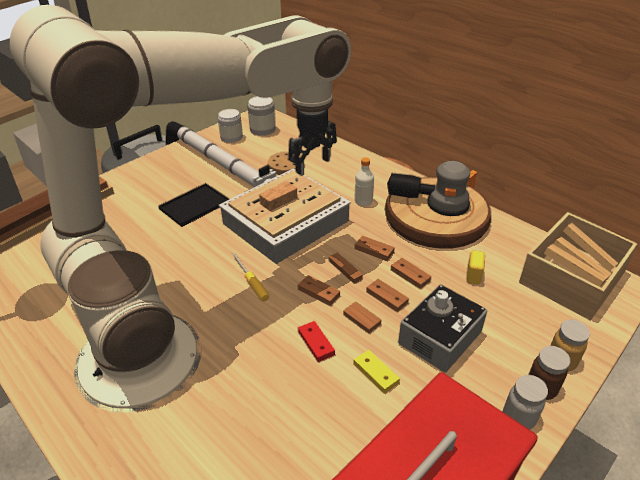

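The scene shows four drilled plates, at scene px (286,287), (362,315), (295,338) and (333,352). The narrow offcut is at (322,298) and the short one at (261,326). The cork block is on the jig, the tray is behind the gripper (side px 195,203), and the control unit is at (250,383).

```bash
cat > h.py <<'E'
from station import ctrl
import cv2,numpy as np,sys
from scipy.spatial.transform import Rotation as R
def rot(q): return R.from_quat([q[1],q[2],q[3],q[0]]).as_matrix()
def cam(n,s=None):
    p=ctrl.camera_params(n); f=240/np.tan(np.radians(p['fov_y']/2))
    K=np.array([[f,0,p['cx']],[0,f,p['cy']],[0,0,1]])
    if n=='wrist':
        s=s or ctrl.sense(); T=np.array(p['T_tool_cam']); M=rot(s['tcp_rot'])
        Rc=M@T[:3,:3]; c=M@T[:3,3]+s['position']
    else:
        Rw=R.from_rotvec(p['rvec']).as_matrix(); Rc=Rw.T; c=-Rw.T@np.array(p['tvec'])
    return K,p['k1'],Rc,c
def px2w(C,uv,z):
    K,k,Rc,c=C
    u=cv2.undistortPoints(np.array(uv,float).reshape(-1,1,2),K,np.array([k,0,0,0.]),R=None)[:,0]
    d=np.c_[u,np.ones(len(u))]@Rc.T
    return c+d*((z-c[2])/d[:,2])[:,None]
def w2px(C,P):
    K,k,Rc,c=C
    X=(np.array(P,float).reshape(-1,3)-c)@Rc
    return cv2.projectPoints(X,np.zeros(3),np.zeros(3),K,np.array([k,0,0,0.]))[0][:,0]
def grab(n,name=None):
    s=ctrl.sense(); im=ctrl.capture(n)[:,:,::-1].copy()
    if name: cv2.imwrite('pics/'+name,im)
    return im,cam(n,s),s
def plan(P,yaw,s=None):
    """increment (cm,deg) to TCP at P, pointing down, tool y (closing line) at angle yaw (deg) in world; nearest half turn"""
    s=s or ctrl.sense(); M=rot(s['tcp_rot'])
    best=None
    for a in (yaw,yaw+180):
        y=np.array([np.cos(np.radians(a)),np.sin(np.radians(a)),0]); z=np.array([0,0,-1.]); x=np.cross(y,z)
        rv=R.from_matrix(M.T@np.c_[x,y,z]).as_rotvec(degrees=True)
        q6=s['q'][5]
        if best is None or np.linalg.norm(rv)<np.linalg.norm(best): best=rv
    return np.round(np.r_[M.T@(np.array(P)-s['position'])/10,best],2)
def rects(im,mask,C,z,amin=60,crop=None):
    out=[]
    for c in cv2.findContours(mask.astype(np.uint8)*255,cv2.RETR_EXTERNAL,cv2.CHAIN_APPROX_NONE)[0]:
        if cv2.contourArea(c)<amin: continue
        W=px2w(C,c.reshape(-1,2),z)[:,:2].astype(np.float32)
        (cx,cy),(w,h),a=cv2.minAreaRect(W)
        if w<h: w,h,a=h,w,a+90
        m=c.reshape(-1,2).mean(0)
        out.append((m.round(),round(cx,1),round(cy,1),round(w),round(h),round(a%180,1)))
    return out
E
python3 - <<'E'
from h import *
im=cv2.imread('pics/scene0.png');C=cam('scene');D=cam('side')
print('plates/offcuts scene',px2w(C,[(286,287),(322,298),(362,315),(261,326),(295,338),(333,352)],18).round())
print('side',px2w(D,[(318,290),(345,266),(373,247),(362,317),(387,294),(411,271)],18).round())
print('dial side',px2w(D,[(441,294)],130).round(),'scene',px2w(C,[(253,358)],130).round())
print('console corners side',px2w(D,[(402,321),(441,284),(486,316),(447,357)],85).round())
print('tray side',px2w(D,[(160,207),(207,185),(233,205),(188,224)],14).round())
print('gate tab side',px2w(D,[(265,180)],95).round(), 'scene',px2w(C,[(413,192)],95).round())
print('box side top',px2w(D,[(221,208),(281,170),(349,213),(285,247)],70).round())
W=cam('wrist',dict(tcp_rot=[-.000476,.7071,.7071,-.000336],position=np.array([574.77,.03,247.7])))
print('pins',px2w(W,[(204,116),(282,118),(361,122),(438,127)],94).round(1))
im=cv2.imread('pics/wrist0.png')
print('cork hsv',cv2.cvtColor(im,cv2.COLOR_BGR2HSV)[30:60:10,240:360:40].tolist())
print('cork corners bottom edge',px2w(W,[(225,65),(376,77)],118).round(1))
E
```

```text
plates/offcuts scene [[ 441. -151.   18.]
 [ 545. -142.   18.]
 [ 662. -146.   18.]
 [ 446. -291.   18.]
 [ 541. -285.   18.]
 [ 645. -280.   18.]]
side [[ 427. -155.   18.]
 [ 539. -144.   18.]
 [ 649. -147.   18.]
 [ 433. -294.   18.]
 [ 534. -288.   18.]
 [ 642. -280.   18.]]
dial side [[ 521. -439.  130.]] scene [[ 525. -439.  130.]]
console corners side [[ 435. -403.   85.]
 [ 590. -398.   85.]
 [ 574. -529.   85.]
 [ 420. -531.   85.]]
tray side [[351. 449.  14.]
 [525. 441.  14.]
 [513. 291.  14.]
 [362. 313.  14.]]
gate tab side [[593. 226.  95.]] scene [[635. 270.  95.]]
box side top [[435. 238.  70.]
 [690. 264.  70.]
 [666. -42.  70.]
 [443. -21.  70.]]
pins [[489.5  79.1  94. ]
 [548.   77.3  94. ]
 [607.1  74.5  94. ]
 [665.4  71.3  94. ]]
cork hsv [[[14, 150, 160], [17, 133, 195], [14, 145, 195]], [[14, 145, 195], [17, 135, 196], [15, 143, 195]], [[15, 142, 196], [14, 149, 192], [14, 149, 166]]]
cork corners bottom edge [[513.4 111.2 118. ]
 [613.4 103.5 118. ]]
```

Pins, block and parts are roughly located, so I'm heading for the block, turning a quarter turn on the way.

Emit:
apply_moves:
  increments:
    - [[3,0,-1,0,0,8.5],[7,0,-3,0,0,17],[10,0,-4,0,0,25.5],[12.5,0,-4,0,0,34],[12.5,0,-4,0,0,42.5],[12.5,0,-4,0,0,51],[12.5,0,-4,0,0,59.5],[12.5,0,-4,0,0,68]]

```text
time_s: 0.95
position: [574.9, 125.1, 288.0]
tcp_rot: [-0.0, 0.982, 0.188, -0.0]
contact_force: [0.1, -0.6, -0.0]
gripper_width: 1.002
finger_force: 0.0
```

Emit:
apply_moves:
  increments:
    - [[0,0,0,0,0,8.5],[0,0,0,0,0,17],[0,0,0,0,0,19.5],[0,0,0,0,0,19.5]]

```text
time_s: 1.35
position: [574.9, 125.0, 288.0]
tcp_rot: [-0.0, 1.0, 0.022, -0.0]
contact_force: [-1.1, -1.3, -0.3]
gripper_width: 1.002
finger_force: 0.0
```

Run:
```python
from h import *
im,C,s=grab('wrist','w1.png'); print(s['position'],s['q'],rot(s['tcp_rot']).round(3))
```

```text
[574.90634975 125.00197541 288.01199108] [8.31659230e-02 1.69131263e-01 1.33659524e+00 4.07172550e-05
 1.63644250e+00 1.61093778e+00] [[ 0.999  0.043 -0.001]
 [ 0.043 -0.999 -0.   ]
 [-0.001 -0.    -1.   ]]
```

View pics/w1.png

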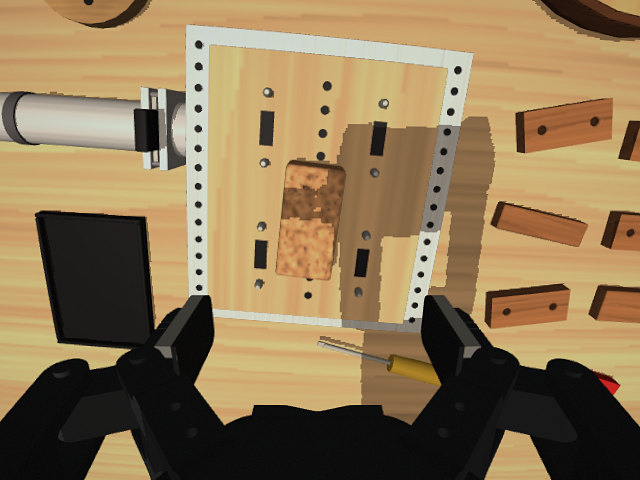

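The view covers the whole jig: the eight pins (267,92)…(358,293), the cork top (277–345,162–280), the gate tab at (147,130), and the tray at about (98,280).

Run:
```python
from h import *
im=cv2.imread('pics/w1.png'); s=ctrl.sense(); C=cam('wrist',s)
pins=px2w(C,[(267,92),(264,163),(384,103),(375,173),(261,226),(259,284),(366,236),(358,293)],93)
for a,b in((0,1),(2,3),(4,5),(6,7)):
    d=pins[a]-pins[b]; print('st',((pins[a]+pins[b])/2).round(1),np.linalg.norm(d).round(1),np.degrees(np.arctan2(d[1],d[0])).round(1))
b=px2w(C,[(290,162),(345,168),(331,280),(277,275)],118);print(b.round(1),b.mean(0).round(1))
print('tray',px2w(C,[(40,213),(148,216),(155,345),(57,343)],14).round(),px2w(C,[(40,213),(148,216),(155,345),(57,343)],14).mean(0))
print('tab',px2w(C,[(135,110),(158,110),(158,150),(135,150)],101).round())
c=b.mean(0); print(plan([c[0],c[1],150],90))
```

```text
st [641.9 172.3  93. ] 59.6 -2.0
st [637.6  73.3  93. ] 59.7 -2.3
st [524.2 177.   93. ] 59.5 -2.0
st [518.9  78.9  93. ] 59.5 -2.7
[[616.8 148.7 118. ]
 [614.  103.6 118. ]
 [513.6 109.3 118. ]
 [516.2 158.  118. ]] [565.2 129.9 118. ]
tray [[535. 452.  14.]
 [536. 320.  14.]
 [361. 328.  14.]
 [354. 464.  14.]] [446.49346583 390.93074634  14.        ]
tab [[653. 282. 101.]
 [654. 262. 101.]
 [621. 264. 101.]
 [620. 284. 101.]]
[-0.95 -0.53 13.81 -0.    0.03  2.58]
```

Emit:
apply_moves:
  increments:
    - [[0,-0.4,4,0,0,3],[0,-0.4,8,0,0,6.5],[0,-0.4,12,0,0,6.5],[0,-0.4,15,0,0,6.5],[0,-0.4,17,0,0,6.5],[0,-0.4,18.2,0,0,6.5],[0,-0.4,18.2,0,0,6.5]]

```text
time_s: 2.1
position: [574.2, 128.9, 105.0]
tcp_rot: [0.0, 0.999, -0.034, -0.001]
contact_force: [-0.2, 0.1, 0.2]
gripper_width: 0.999
finger_force: 0.0
```

Emit:
apply_moves:
  increments:
    - [[0,0,0,0,0,0],[0,0,0,0,0,0],[0,0,0,0,0,0],[0,0,0,0,0,0],[0,0,0,0,0,0],[0,0,0,0,0,0]]
  fingers: 3.5
  force: 50

```text
time_s: 2.7
position: [575.4, 129.1, 107.8]
tcp_rot: [-0.0, 0.999, -0.035, 0.001]
contact_force: [-0.5, 0.2, 6.2]
gripper_width: 0.575
finger_force: 52.2
```

Emit:
apply_moves:
  increments:
    - [[0,0,-2,0,0,0],[0,0,-4,0,0,0],[0,0,-7,0,0,0],[0,0,-8,0,0,0],[0,0,-8,0,0,0]]

```text
time_s: 3.2
position: [575.4, 129.0, 188.0]
tcp_rot: [-0.0, 0.999, -0.035, 0.002]
contact_force: [0.2, 0.2, -1.1]
gripper_width: 0.58
finger_force: 51.8
```

Run:
```python
from h import *
s=ctrl.sense(); print(s['position'],s['gripper_width'],s['finger_force'],plan([447,388,190],86), plan([447,388,38],86))
```

```text
[575.43997944 129.04802344 187.99510085] 0.5798989357103042 51.7937833070755 [-1.462e+01 -2.494e+01 -2.300e-01 -3.000e-02 -1.800e-01  1.000e-02] [-1.466e+01 -2.493e+01  1.497e+01 -3.000e-02 -1.800e-01  1.000e-02]
```

Emit:
apply_moves:
  increments:
    - [[-2,-4,0,0,0,0],[-4,-8,0,0,0,0],[-6.4,-12,0,0,0,0],[-8.7,-16,0,0,0,0],[-11,-20,0,0,0,0],[-13,-24,0,0,0,0],[-13.7,-25.1,0,0,0,0],[-13.7,-25.1,3,0,0,0]]

```text
time_s: 4.0
position: [455.5, 391.4, 157.9]
tcp_rot: [-0.001, 0.999, -0.033, 0.002]
contact_force: [0.9, -1.2, -1.1]
gripper_width: 0.576
finger_force: 51.9
```

Emit:
apply_moves:
  increments:
    - [[0,0,4,0,0,0],[0,0,8,0,0,0],[0,0,11,0,0,0],[0,0,12.4,0,0,0],[0,0,12.4,0,0,0]]

```text
time_s: 4.5
position: [455.3, 388.0, 30.6]
tcp_rot: [0.001, 0.999, -0.035, -0.001]
contact_force: [-0.7, -0.1, 1.2]
gripper_width: 0.58
finger_force: 56.0
```

Emit:
apply_moves:
  increments:
    - [[0,0,0,0,0,0],[0,0,0,0,0,0],[0,0,0,0,0,0],[0,0,-4,0,0,0],[0,0,-9,0,0,0],[0,0,-14,0,0,0],[0,0,-17,0,0,0],[0,0,-17,0,0,0]]
  fingers: 6.8

```text
time_s: 5.3
position: [456.8, 389.8, 207.7]
tcp_rot: [-0.002, 0.999, -0.035, 0.003]
contact_force: [0.7, 0.4, -0.9]
gripper_width: 0.796
finger_force: 0.0
```

Run:
```python
from h import *
im,C,s=grab('wrist','w2.png'); print(s['position'],s['gripper_width'],s['contact_force'],s['q'])
h=cv2.cvtColor(im,cv2.COLOR_BGR2HSV)
m=((h[:,:,0]>8)&(h[:,:,0]<22)&(h[:,:,1]>90)&(h[:,:,2]>90))
for r in rects(im,m,C,41,300): print(r)
m=(h[:,:,2]<60)
for r in rects(im,m,C,14,1500): print('dark',r)
print(plan([637,262,190],87.7))
```

```text
[456.84968583 389.76886013 207.66802916] 0.7963660426813547 [ 0.67695077  0.41917326 -0.90552344] [5.78049843e-01 2.14847577e-01 1.44380853e+00 7.94882660e-05
 1.47516776e+00 2.21854470e+00]
(array([492., 469.]), 152.4, 211.3, 85, 31, 82.7)
(array([153., 451.]), 208.5, 589.2, 93, 53, 178.6)
(array([ 17., 410.]), 264.9, 736.3, 108, 34, 128.5)
(array([ 34., 377.]), 306.0, 692.1, 88, 11, 93.4)
(array([322., 390.]), 271.6, 402.8, 192, 59, 87.3)
(array([333., 325.]), 351.8, 383.7, 123, 13, 84.6)
(array([112., 302.]), 388.0, 592.3, 213, 10, 91.3)
(array([126., 265.]), 418.8, 577.8, 245, 51, 90.3)
(array([122., 212.]), 471.4, 563.6, 218, 11, 90.1)
(array([320., 227.]), 443.8, 388.9, 100, 50, 175.2)
(array([367., 203.]), 448.4, 311.1, 695, 244, 63.4)
(array([50., 53.]), 601.8, 587.4, 90, 8, 89.8)
(array([218.,  65.]), 582.9, 452.6, 377, 31, 91.0)
(array([220.,  16.]), 614.5, 464.1, 325, 12, 86.7)
(array([581.,  98.]), 527.3, 160.3, 168, 100, 1.0)
dark (array([297., 406.]), 236.2, 404.9, 839, 281, 86.3)
dark (array([311., 212.]), 444.4, 397.1, 179, 129, 178.6)
dark (array([484.,  93.]), 527.0, 243.5, 184, 26, 177.4)
[18.92 11.44  1.5  -0.14 -0.19 -1.7 ]
```

View pics/w2.png

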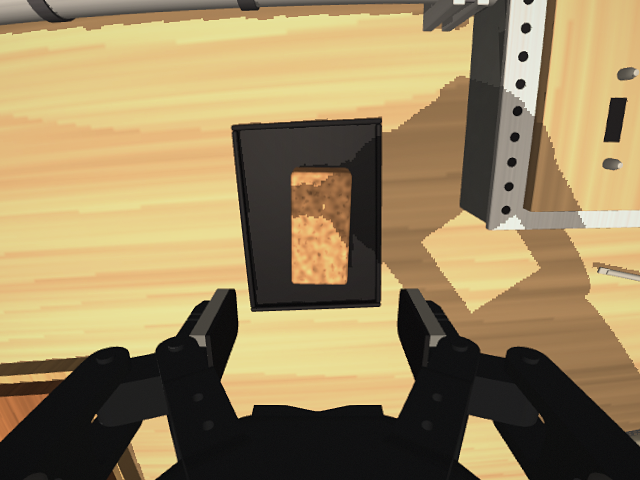

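The block lies flat inside the tray. Next is the blast gate.

Emit:
apply_moves:
  increments:
    - [[4,2,0,0,0,0],[8,4,0,0,0,0],[12,6,0,0,0,-1],[16,8.5,0,0,0,-1.7],[18.8,9.8,0,0,0,-1.7],[18.8,9.8,0,0,0,-1.7]]

```text
time_s: 5.95
position: [638.8, 275.1, 199.6]
tcp_rot: [0.001, 1.0, -0.022, -0.001]
contact_force: [-0.3, 0.9, 0.2]
gripper_width: 0.794
finger_force: 0.0
```

Run:
```python
from h import *
im,C,s=grab('wrist','w3.png'); print(s['position'],s['gripper_width'],s['contact_force'],s['q'])
c=w2px(C,[637,278,101])[0].astype(int);print(c)
h=im[:,:,::-1].max(2)
for r in rects(im,h<50,C,101,300): print(r)
cv2.imwrite('pics/w3c.png',cv2.resize(im[c[1]-80:c[1]+80,c[0]-110:c[0]+110],None,fx=3,fy=3))
print(c[0]-110,c[1]-80)
```

```text
[638.76831618 275.10883072 199.63777768] 0.7938605080080552 [-0.29204101  0.92640996  0.19654204] [ 2.96300552e-01  4.22486137e-01  1.18958697e+00 -6.21219486e-04
  1.53214022e+00  1.91068304e+00]
[312 242]
(array([323., 403.]), 502.8, 276.7, 595, 200, 87.3)
(array([312., 237.]), 640.2, 278.0, 40, 11, 177.5)
(array([595., 221.]), 643.5, 87.2, 27, 11, 177.4)
(array([461., 220.]), 647.6, 179.8, 27, 11, 176.9)
202 162
```

View pics/w3c.png

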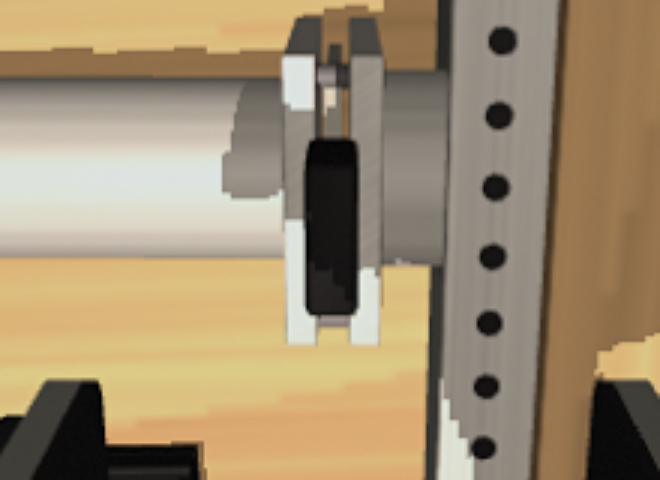

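The tab is centred at crop px (331,228), which is (639, 278) in world coordinates. Lowering over it.

Run:
```python
from h import *
s=ctrl.sense();print(s['position'],plan([638.5,278,95],87.7))
```

```text
[637.23891469 276.50204919 199.92438799] [ 0.15 -0.17 10.49  0.06  0.15 -0.13]
```

Emit:
apply_moves:
  increments:
    - [[0.1,-0.15,3,0,0,0],[0.1,-0.15,6,0,0,0],[0.1,-0.15,8,0,0,0],[0.1,-0.15,9.5,0,0,0],[0.1,-0.15,10.5,0,0,0],[0.1,-0.15,10.5,0,0,0]]
  fingers: 3.5

```text
time_s: 6.6
position: [636.7, 279.7, 96.1]
tcp_rot: [0.0, 1.0, -0.02, -0.001]
contact_force: [-0.5, 0.6, -0.3]
gripper_width: 0.411
finger_force: 0.0
```

Emit:
apply_moves:
  increments:
    - [[0,0,0,0,0,0],[0,0,0,0,0,0],[0,0,0,0,0,0],[0,0,0,0,0,0],[0,0,0,0,0,0]]
  fingers: 0.4
  force: 60

```text
time_s: 7.1
position: [637.7, 278.8, 98.6]
tcp_rot: [0.0, 1.0, -0.02, 0.001]
contact_force: [-2.6, -7.7, 3.7]
gripper_width: 0.126
finger_force: 60.0
```

Emit:
apply_moves:
  increments:
    - [[0,0,-0.8,0,0,0],[0,0,-1.6,0,0,0],[0,0,-2.4,0,0,0],[0,0,-3.2,0,0,0],[0,0,-4,0,0,0],[0,0,-4.3,0,0,0],[0,0,-4.3,0,0,0],[0,0,-4.3,0,0,0]]

```text
time_s: 7.9
position: [637.5, 278.7, 138.8]
tcp_rot: [0.001, 1.0, -0.02, -0.001]
contact_force: [7.1, -3.8, -22.0]
gripper_width: 0.125
finger_force: 65.3
```

Emit:
apply_moves:
  increments:
    - [[0,0,0,0,0,0],[0,0,0,0,0,0],[0,0,0,0,0,0],[0,0,-3,0,0,0],[0,0,-7,0,0,0],[0,0,-11,0,0,0],[0,0,-15,0,0,0],[0,0,-15,0,0,0]]
  fingers: 4.0

```text
time_s: 8.7
position: [638.3, 280.0, 297.6]
tcp_rot: [-0.002, 1.0, -0.02, 0.005]
contact_force: [0.4, 0.4, 0.1]
gripper_width: 0.471
finger_force: 0.0
```

Emit:
apply_moves:
  increments:
    - [[-1,4.7,-1,0,0,-8.4],[-2,9.4,-2,0,0,-16.8],[-3,14,-3,0,0,-25.2],[-4,19,-4,0,0,-33.6],[-5,23.5,-4,0,0,-42],[-6,28,-4,0,0,-50.4],[-7,33,-4,0,0,-58.8],[-8,37.5,-4,0,0,-67.2]]
  fingers: 8.5

```text
time_s: 9.5
position: [546.6, -75.5, 330.7]
tcp_rot: [0.0, 0.86, 0.511, 0.0]
contact_force: [1.5, -0.0, 0.7]
gripper_width: 0.994
finger_force: 0.0
```

Run:
```python
from h import *
s=ctrl.sense();print(s['position'],plan([550,-190,330],0),s['contact_force'])
im,C,s=grab('scene','s2.png')
```

```text
[546.62414819 -75.54500595 330.70185866] [ -9.89   5.77   0.07   0.06  -0.   -28.59] [ 1.53710008 -0.03394206  0.7482878 ]
```

Emit:
apply_moves:
  increments:
    - [[-4,2,0,0,0,-8.5],[-7,4,0,0,0,-17],[-9.9,5.8,0,0,0,-25],[-9.9,5.8,0,0,0,-28.6],[-9.9,5.8,0,0,0,-28.6],[-9.9,5.8,0,0,0,-28.6]]

```text
time_s: 10.15
position: [550.3, -188.3, 330.5]
tcp_rot: [0.0, 0.71, 0.704, 0.0]
contact_force: [-0.3, 1.0, -0.1]
gripper_width: 0.993
finger_force: 0.0
```

Run:
```python
from h import *
im,C,s=grab('wrist','w4.png'); print(s['position'],s['q'])
```

```text
[ 550.33434354 -188.3159302   330.47174934] [-4.62177279e-01  1.51224995e-01  1.27297226e+00  1.13998899e-04
  1.71711395e+00 -4.54656030e-01]
```

View pics/w4.png

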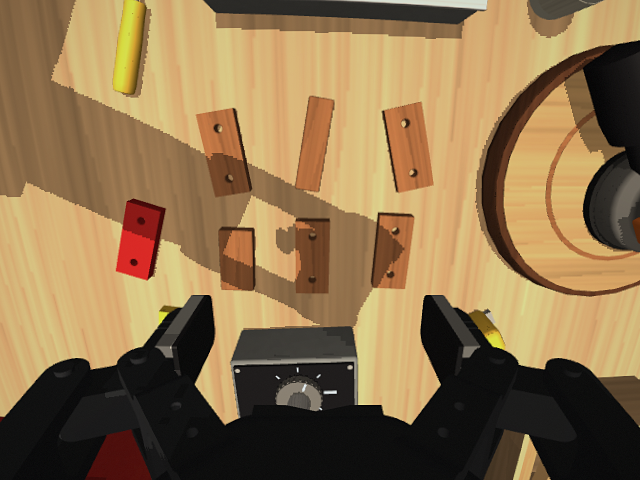

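The four drilled plates have holes at (219,128)/(229,178), (405,124)/(413,172), (312,237)/(312,280) and (394,216)/(391,259). The offcuts are at (315,143) and (238,258). The long scale mark is at (330,392), pointing to +x.

```bash
cat >> h.py <<'E'
def hole(im,uv,r=8,hw=None):
    g=cv2.cvtColor(im,cv2.COLOR_BGR2GRAY).astype(float); u,v=map(int,uv)
    w=g[v-r:v+r+1,u-r:u+r+1]; yy,xx=np.mgrid[-r:r+1,-r:r+1]
    t=w.min()+0.45*(np.median(w)-w.min()); n,l,st,ce=cv2.connectedComponentsWithStats((w<t).astype(np.uint8))
    if n<2: return np.array(uv,float)
    i=1+np.argmin(np.linalg.norm(ce[1:]-r,axis=1)-0.02*st[1:,4])
    return np.array([u-r+ce[i][0],v-r+ce[i][1]])
def plate(im,C,a,b,z=18):
    p=px2w(C,[hole(im,a),hole(im,b)],z); d=p[0]-p[1]
    return ((p[0]+p[1])/2),np.linalg.norm(d[:2]),np.degrees(np.arctan2(d[1],d[0]))
E
python3 - <<'E'
from h import *
im=cv2.imread('pics/w4.png');s=ctrl.sense();C=cam('wrist',s)
for a,b in [((219,128),(229,178)),((405,124),(413,172)),((312,237),(312,280)),((394,216),(391,259))]:
    c,l,an=plate(im,C,a,b); print(hole(im,a),hole(im,b),c.round(1),l.round(1),an.round(1), plan([c[0],c[1],20],an-90,s))
s=ctrl.sense();print(s['position'])
E
```

```text
[215.89655172 127.79310345] [227.51851852 179.03703704] [ 435.5 -150.    18. ] 61.6 98.7 [ 3.730e+00 -1.152e+01  3.105e+01  2.000e-02  1.000e-02 -9.100e+00]
[406.83333333 122.66666667] [414.25       173.21428571] [ 662.2 -145.    18. ] 60.8 102.1 [ 4.390e+00  1.114e+01  3.106e+01  2.000e-02  1.000e-02 -1.248e+01]
[311.7826087  237.52173913] [311.71875 279.75   ] [ 542.3 -286.    18. ] 59.1 89.3 [-9.800e+00 -7.500e-01  3.106e+01  2.000e-02  1.000e-02  3.100e-01]
[393.33333333 214.16666667] [393.44444444 256.27777778] [ 647.4 -254.5   18. ] 56.8 93.4 [-6.570e+00  9.740e+00  3.106e+01  2.000e-02  1.000e-02 -3.780e+00]
[ 550.36189354 -188.09345885  330.55032826]
```

Emit:
apply_moves:
  increments:
    - [[2,4,2,0,0,-5],[3,7,6,0,0,-10],[4.2,10,10,0,0,-10],[4.2,11.1,14,0,0,-10],[4.2,11.1,18,0,0,-10],[4.2,11.1,19,0,0,-10],[4.2,11.1,19,0,0,-10],[4.2,11.1,19,0,0,-10]]

```text
time_s: 11.0
position: [662.2, -147.4, 143.0]
tcp_rot: [0.001, 0.645, 0.764, 0.001]
contact_force: [0.4, -1.0, 0.2]
gripper_width: 1.0
finger_force: 0.0
```

Run:
```python
from h import *
im,C,s=grab('wrist','w5.png'); print(s['position'])
print(w2px(C,[[655,-115,18],[668,-175,18]]).round())
cv2.imwrite('pics/w5c.png',im[60:440,120:520])
```

```text
[ 662.22273764 -147.43766491  142.96316275]
[[315. 183.]
 [319. 264.]]
```

View pics/w5c.png

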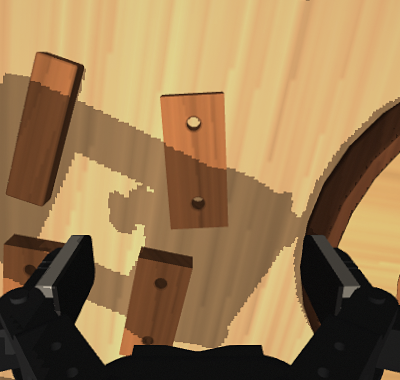

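The plate under the gripper has holes at px (313,182) and (317,263), with both finger landing spots clear.

Run:
```python
from h import *
s=ctrl.sense();C=cam('wrist',s)
p=px2w(C,[(313,182.5),(317,263)],18);d=p[0]-p[1];c=p.mean(0);an=np.degrees(np.arctan2(d[1],d[0]))
print(s['position'],c.round(1),np.linalg.norm(d),an,plan([c[0],c[1],20],an-90,s))
```

```text
[ 662.35159917 -147.58311618  143.25260223] [ 660.5 -145.    18. ] 60.895549673124286 102.34411394613134 [ 0.31 -0.18 12.32  0.18  0.11 -2.67]
```

Emit:
apply_moves:
  increments:
    - [[0.3,-0.2,3,0,0,-2.7],[0.3,-0.2,7,0,0,-2.7],[0.3,-0.2,10,0,0,-2.7],[0.3,-0.2,11.5,0,0,-2.7],[0.3,-0.2,12.3,0,0,-2.7],[0.3,-0.2,12.3,0,0,-2.7]]

```text
time_s: 11.65
position: [659.5, -144.9, 18.1]
tcp_rot: [0.0, 0.627, 0.779, 0.0]
contact_force: [0.7, 0.6, 0.5]
gripper_width: 0.991
finger_force: 0.0
```

Emit:
apply_moves:
  increments:
    - [[0,0,0,0,0,0],[0,0,0,0,0,0],[0,0,0,0,0,0],[0,0,0,0,0,0],[0,0,0,0,0,0],[0,0,0,0,0,0]]
  fingers: 3
  force: 50

```text
time_s: 12.25
position: [659.6, -144.9, 18.7]
tcp_rot: [0.001, 0.627, 0.779, 0.0]
contact_force: [-2.0, 0.6, 7.3]
gripper_width: 0.503
finger_force: 51.4
```

Emit:
apply_moves:
  increments:
    - [[0,0,-3,0,0,0],[0,0,-7,0,0,0],[0,0,-11,0,0,0],[0,0,-15,0,0,0],[0,0,-18,0,0,0],[0,0,-18,0,0,0]]

```text
time_s: 12.85
position: [660.4, -145.1, 202.9]
tcp_rot: [0.004, 0.627, 0.779, 0.001]
contact_force: [-0.0, 0.3, -0.6]
gripper_width: 0.502
finger_force: 51.3
```

Run:
```python
from h import *
s=ctrl.sense();print(s['position'],s['gripper_width'],s['finger_force'],plan([519,79,200],87.7),plan([641,173,200],87.7),s['q'])
```

```text
[ 660.38441528 -145.12378828  202.91188912] 0.5022998816304947 51.269089579582214 [ 24.93  -9.     0.14   0.16   0.43 -75.31] [ 31.49   4.93   0.2    0.16   0.43 -75.31] [-3.30130486e-01  3.73721624e-01  1.24998374e+00 -4.14034500e-05
  1.51042429e+00 -5.46452910e-01]
```

Emit:
apply_moves:
  increments:
    - [[3,1,0,0,0,-8.4],[6.5,2,0,0,0,-16.8],[10,3,0,0,0,-25.2],[14,4.2,0,0,0,-33.6],[18,5.4,0,0,0,-42],[22,6.6,0,0,0,-50.4],[26,7.7,0,0,0,-58.8],[26,7.7,0,0,0,-67.2]]

```text
time_s: 13.65
position: [678.0, 130.7, 196.6]
tcp_rot: [-0.0, 0.086, 0.996, 0.001]
contact_force: [-0.0, -1.0, -0.5]
gripper_width: 0.499
finger_force: 51.2
```

Emit:
apply_moves:
  increments:
    - [[0,0,0,0,0,-8.1],[0,0,0,0,0,-8.1],[0,0,0,0,0,-8.1]]

```text
time_s: 13.95
position: [678.4, 125.6, 197.0]
tcp_rot: [-0.0, 0.022, 1.0, -0.0]
contact_force: [0.3, -0.2, -0.7]
gripper_width: 0.504
finger_force: 51.2
```

Run:
```python
from h import *
im,C,s=grab('wrist','w6.png'); print(s['position'],s['gripper_width'],s['q'],rot(s['tcp_rot']).round(3))
```

```text
[678.39834995 125.56599903 196.96315832] 0.5036230411895524 [ 7.14641993e-02  4.10304023e-01  1.21191235e+00  1.82090911e-05
  1.51987346e+00 -1.45434585e+00] [[-0.999  0.045 -0.   ]
 [ 0.045  0.999 -0.   ]
 [ 0.    -0.    -1.   ]]
```

View pics/w6.png

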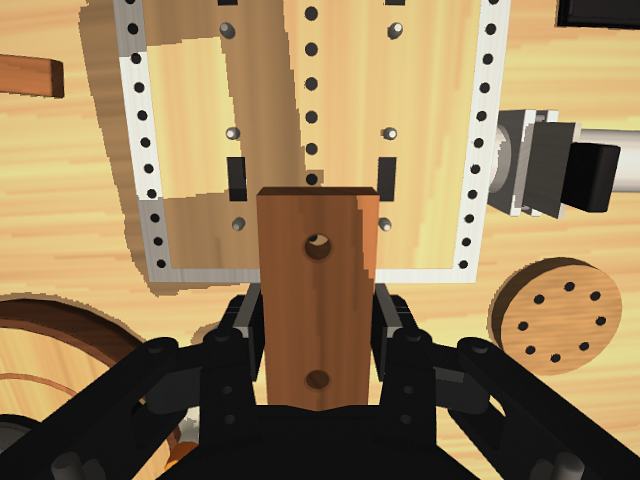

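Both holes of the held plate are visible, at (317,247) and (318,380). The pins of the two far stations are at (233,132)/(238,223) and (390,132)/(385,224). The gate blade stands raised.

```bash
cat >> h.py <<'E'
def pinblob(im,uv,r=11):
    u,v=map(int,uv); w=cv2.cvtColor(im[v-r:v+r+1,u-r:u+r+1],cv2.COLOR_BGR2HSV)[:,:,1]
    n,l,st,ce=cv2.connectedComponentsWithStats((w<70).astype(np.uint8))
    i=1+np.argmin([np.linalg.norm(ce[k]-r) if st[k,4]>15 else 99 for k in range(1,n)])
    return np.array([u-r+ce[i][0],v-r+ce[i][1]]),st[i].tolist()
def tool(s,P): return (np.array(P)-s['position'])@rot(s['tcp_rot'])
E
python3 - <<'E'
from h import *
im=cv2.imread('pics/w6.png');s=ctrl.sense();C=cam('wrist',s)
print(s['position'])
Pb=[]
for uv in [(233,132),(238,223),(390,132),(385,224),(227,30),(396,30)]:
    b,st=pinblob(im,uv); Pb.append(px2w(C,[b],88)[0]); print(uv,b.round(1),st)
Pb=np.array(Pb);T=tool(s,Pb);print(T.round(1))
print('B len',np.linalg.norm(T[0]-T[1]),'A',np.linalg.norm(T[2]-T[3]),'AB',np.linalg.norm((T[0]+T[1]-T[2]-T[3])/2))
print('B',Pb[:2].mean(0).round(1),'A',Pb[2:4].mean(0).round(1))
H=px2w(C,[(317.5,247),(318,380)],s['position'][2]-0.7);t=tool(s,H);print('holes',t.round(1),np.linalg.norm(t[0]-t[1]),t.mean(0))
E
```

```text
[678.42990991 125.46289282 197.05406297]
(233, 132) [232.6 133.1] [4, 7, 14, 12, 131]
(238, 223) [238.2 223.6] [5, 6, 13, 12, 121]
(390, 132) [389.5 133.4] [4, 7, 14, 12, 133]
(385, 224) [384.5 223.8] [5, 5, 12, 13, 119]
(227, 30) [226.9  30.2] [4, 4, 15, 16, 176]
(396, 30) [394.7  30.3] [3, 4, 15, 16, 175]
[[ 68.3 -54.2 109.1]
 [  8.6 -54.3 109.1]
 [ 68.2  45.5 109.1]
 [  8.6  45.4 109.1]
 [128.2 -54.2 109.1]
 [128.1  45.6 109.1]]
B len 59.75559304947099 A 59.65899145380283 AB 99.68784698213278
B [637.5  73.   88. ] A [642.1 172.6  88. ]
holes [[ 30.2  -0.2   0.7]
 [-30.2   0.    0.7]] 60.41311408738282 [-0.03704018 -0.09508515  0.69998625]
```

Emit:
apply_moves:
  increments:
    - [[2,2.5,0,0,0,0],[3.84,4.55,1,0,0,0],[3.84,4.55,4,0,0,0],[3.84,4.55,7,0,0,0],[3.84,4.55,7.8,0,0,0],[3.84,4.55,7.8,0,0,0],[3.84,4.55,7.8,0,0,0]]

```text
time_s: 14.7
position: [642.6, 172.6, 120.8]
tcp_rot: [0.001, 0.021, 1.0, 0.0]
contact_force: [-0.8, 0.2, -0.1]
gripper_width: 0.499
finger_force: 51.3
```

Run:
```python
from h import *
s=ctrl.sense();print(s['position'],s['contact_force'],plan([642.1,172.6,101],87.4,s))
```

```text
[642.63487295 172.55313931 120.77076343] [-0.75272574  0.17219471 -0.05743253] [0.06 0.   1.98 0.02 0.08 0.21]
```

Emit:
apply_moves:
  increments:
    - [[0.04,0,0.6,0,0,0],[0.04,0,1.0,0,0,0],[0.04,0,1.3,0,0,0],[0.04,0,1.6,0,0,0],[0.04,0,1.9,0,0,0],[0.04,0,2.05,0,0,0],[0.04,0,2.05,0,0,0],[0.04,0,2.05,0,0,0]]

```text
time_s: 15.5
position: [641.6, 172.8, 100.6]
tcp_rot: [0.001, 0.02, 1.0, 0.0]
contact_force: [-9.1, -2.2, 19.3]
gripper_width: 0.5
finger_force: 53.6
```

Emit:
apply_moves:
  increments:
    - [[0,0,0,0,0,0],[0,0,0,0,0,0],[0,0,0,0,0,0],[0,0,-2,0,0,0],[0,0,-6,0,0,0],[0,0,-10,0,0,0],[0,0,-14,0,0,0],[0,0,-14,0,0,0]]
  fingers: 7.5

```text
time_s: 16.3
position: [643.0, 173.0, 244.9]
tcp_rot: [0.004, 0.02, 1.0, 0.001]
contact_force: [0.6, -0.2, 1.0]
gripper_width: 0.877
finger_force: 0.0
```

Run:
```python
from h import *
im,C,s=grab('wrist','w7.png');print(s['position'],s['gripper_width'])
h=cv2.cvtColor(im,cv2.COLOR_BGR2HSV)
c=w2px(C,[642.1,172.6,100])[0].astype(int);print(c,h[c[1]-10:c[1]+10:6,c[0]-20:c[0]+20:10].tolist())
m=(h[:,:,0]<14)&(h[:,:,1]>110)&(h[:,:,2]<190)
for r in rects(im,m,C,100,1500): print(r)
print(plan([435.5,-150,150],10))
```

```text
[642.96964015 173.01452427 244.87414399] 0.8773860528859526
[316 219] [[[12, 165, 111], [12, 169, 104], [12, 166, 164], [12, 167, 169]], [[12, 169, 110], [12, 166, 106], [12, 167, 104], [12, 167, 169]], [[12, 168, 109], [12, 168, 105], [12, 166, 97], [12, 167, 98]], [[12, 167, 110], [12, 167, 104], [12, 166, 97], [13, 167, 98]]]
(array([ 66., 331.]), 736.7, -52.9, 130, 41, 70.0)
(array([316., 214.]), 640.9, 172.5, 101, 44, 177.8)
(array([ 27., 119.]), 555.5, -40.8, 46, 23, 80.2)
[ 19.41 -33.1    9.04   0.21   0.18  77.69]
```

Run:
```python
import cv2
im=cv2.imread('pics/w7.png'); cv2.imwrite('pics/w7c.png',im[100:420,130:500])
```

```text
(no output)
```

View pics/w7c.png

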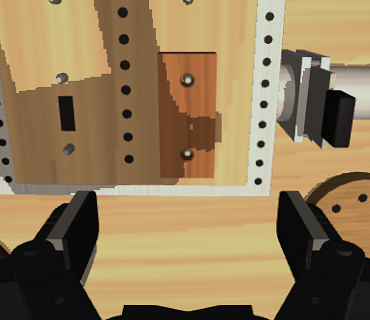

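The plate is seated, with both pins showing in its holes (crop px (187,79) and (187,155)). On to the next plate.

Emit:
apply_moves:
  increments:
    - [[2.2,-4,0,0,0,8.5],[4.8,-8.2,0,0,0,17],[7.2,-12.4,0,0,0,25.5],[9.6,-16.6,0,0,0,34],[12,-20.8,0,0,0,42.5],[14.4,-25,1,0,0,51],[17,-29,2,0,0,59.5],[19.4,-33.1,4,0,0,68]]
  fingers: 8.5

```text
time_s: 17.15
position: [433.7, -150.2, 198.8]
tcp_rot: [0.0, 0.578, 0.816, -0.0]
contact_force: [1.1, -0.9, 0.4]
gripper_width: 0.997
finger_force: 0.0
```

Emit:
apply_moves:
  increments:
    - [[0,0,3,0,0,8.5],[0,0,5.6,0,0,9.5],[0,0,5.6,0,0,9.5],[0,0,5.6,0,0,9.5]]

```text
time_s: 17.55
position: [435.0, -148.8, 143.4]
tcp_rot: [-0.001, 0.641, 0.768, -0.0]
contact_force: [0.7, 0.1, -0.8]
gripper_width: 0.993
finger_force: 0.0
```

```bash
cat >> h.py <<'E'
def wood(im,C,z=18,amin=1200):
    h=cv2.cvtColor(im,cv2.COLOR_BGR2HSV); m=(h[:,:,0]<14)&(h[:,:,1]>110)&(h[:,:,2]<205)
    m[400:]=0
    return rects(im,cv2.morphologyEx(m.astype(np.uint8),cv2.MORPH_OPEN,np.ones((3,3))),C,z,amin)
E
python3 - <<'E'
from h import *
im,C,s=grab('wrist','w8.png');print(s['position'],s['q'][5])
for r in wood(im,C): print(r)
print(w2px(C,[[432,-120,18],[438,-180,18]]).round())
cv2.imwrite('pics/w8c.png',im[60:440,120:520])
E
```

```text
[ 435.02488897 -148.76653898  143.3830757 ] -0.6765493435587554
(array([408., 373.]), 539.5, -258.3, 67, 49, 89.0)
(array([300., 366.]), 443.3, -272.5, 73, 44, 88.0)
(array([164., 294.]), 325.3, -229.0, 54, 46, 70.8)
(array([464., 236.]), 542.9, -140.0, 109, 36, 79.9)
(array([321., 224.]), 437.5, -149.2, 101, 44, 98.9)
[[321. 189.]
 [314. 268.]]
```

View pics/w8c.png

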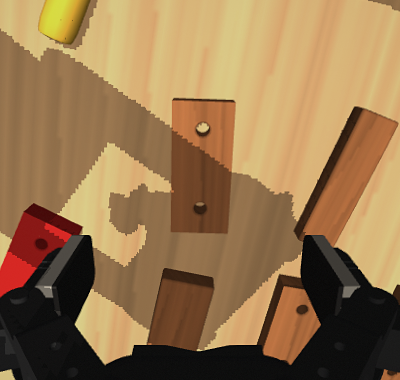

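The rectangle fit gives (437.5,−149.2) at 98.9°, and the holes at (322,188) and (320,268) agree with it.

Run:
```python
from h import *
s=ctrl.sense();C=cam('wrist',s);p=px2w(C,[(322,188),(320,268)],18);print(p.mean(0),plan([437.2,-149.4,20],8.9,s))
```

```text
[ 438.14485518 -149.62376682   18.        ] [-8.000e-02  1.600e-01  1.241e+01  1.000e-02  1.000e-02  1.380e+00]
```

Emit:
apply_moves:
  increments:
    - [[-0.1,0.15,3,0,0,1.4],[-0.1,0.15,7,0,0,1.4],[-0.1,0.15,10,0,0,1.4],[-0.1,0.15,11.5,0,0,1.4],[-0.1,0.15,12.4,0,0,1.4],[-0.1,0.15,12.4,0,0,1.4]]

```text
time_s: 18.2
position: [437.1, -149.6, 19.5]
tcp_rot: [-0.0, 0.65, 0.76, -0.0]
contact_force: [0.1, -0.3, 0.9]
gripper_width: 0.994
finger_force: 0.0
```

Emit:
apply_moves:
  increments:
    - [[0,0,0,0,0,0],[0,0,0,0,0,0],[0,0,0,0,0,0],[0,0,0,0,0,0],[0,0,0,0,0,0],[0,0,0,0,0,0]]
  fingers: 3
  force: 60

```text
time_s: 18.8
position: [437.3, -149.9, 20.5]
tcp_rot: [0.001, 0.651, 0.759, 0.0]
contact_force: [-4.5, 1.8, 13.0]
gripper_width: 0.497
finger_force: 60.5
```

Emit:
apply_moves:
  increments:
    - [[0,0,-3,0,0,0],[0,0,-7,0,0,0],[0,0,-11,0,0,0],[0,0,-15,0,0,0],[0,0,-18,0,0,0],[0,0,-18,0,0,0]]

```text
time_s: 19.4
position: [438.0, -150.3, 203.9]
tcp_rot: [0.003, 0.651, 0.759, 0.001]
contact_force: [0.0, -0.2, -1.8]
gripper_width: 0.501
finger_force: 62.0
```

Emit:
apply_moves:
  increments:
    - [[2.5,3,0,0,0,-8.4],[5,6,0,0,0,-16.8],[7.5,9,0,0,0,-25.2],[10,12,0,0,0,-33.6],[12.5,15,0,0,0,-42],[15,18,0,0,0,-50.4],[17,21,0,0,0,-58.8],[18.9,23.2,0,0,0,-67.2]]

```text
time_s: 20.2
position: [638.2, 74.0, 198.5]
tcp_rot: [-0.0, 0.119, 0.993, -0.0]
contact_force: [0.5, -0.1, -0.9]
gripper_width: 0.501
finger_force: 62.0
```

Emit:
apply_moves:
  increments:
    - [[0,0,0,0,0,-8.4],[0,0,0,0,0,-11.6],[0,0,0,0,0,-11.6]]

```text
time_s: 20.5
position: [637.0, 72.7, 198.7]
tcp_rot: [-0.001, 0.02, 1.0, -0.0]
contact_force: [0.9, -1.1, -0.1]
gripper_width: 0.494
finger_force: 62.0
```

```bash
cat >> h.py <<'E'
def inhand(im,C,s):
    """holes of the held plate in tool coords"""
    z=s['position'][2]-0.7; out=[]
    for x in (30,-30):
        P=rot(s['tcp_rot'])@np.array([x,0,0.7])+s['position']; uv=w2px(C,P)[0]
        out.append(hole(im,uv.round(),16))
    t=tool(s,px2w(C,out,z)); return np.round(out,1),t.round(1),wood(im,C,z,4000)
E
python3 - <<'E'
from h import *
im,C,s=grab('wrist','w9.png');print(s['position'],s['gripper_width'],s['finger_force'],s['q'][5])
o,t,w=inhand(im,C,s);print(o,t)
for r in w: print(r, tool(s,[r[1],r[2],s['position'][2]]).round(1))
print('w6 check'); 
print(plan([637.5,73,118],87.4,s))
E
```

```text
[637.04340207  72.74486808 198.65556425] 0.49401808613616466 62.03162670135498 -1.5364177988771373
[[315.2 241.3]
 [317.2 375.2]] [[ 32.4  -1.1   0.7]
 [-27.7  -0.3   0.7]]
(array([317., 289.]), 630.5, 72.6, 94, 44, 177.7) [ 6.5 -0.4  0. ]
(array([ 66., 117.]), 555.6, -12.8, 48, 12, 79.9) [ 77.9 -88.8   0.1]
w6 check
[-0.05  0.03  8.07 -0.   -0.06  0.27]
```

Run:
```python
from h import *
im=cv2.imread('pics/w6.png');s=dict(position=np.array([678.43,125.46,197.0]),tcp_rot=[0,.0225,.99975,0])
o,t,w=inhand(im,cam('wrist',s),s);print(o,t)
for r in w[:1]: print(r, tool(s,[r[1],r[2],197]).round(1))
im=cv2.imread('pics/w9.png')
a=[cv2.resize(i[190:410,240:400],None,fx=2.4,fy=2.4) for i in (im,cv2.imread('pics/w6.png'))]
cv2.imwrite('pics/w9c.png',np.hstack(a))
```

```text
[[310.8 247.4]
 [317.3 379.2]] [[ 30.   -2.7   0.7]
 [-29.8  -0.3   0.7]]
(array([ 65., 326.]), 679.8, 21.0, 61, 24, 65.3) [  -6.1 -104.3    0. ]
```

View pics/w9c.png

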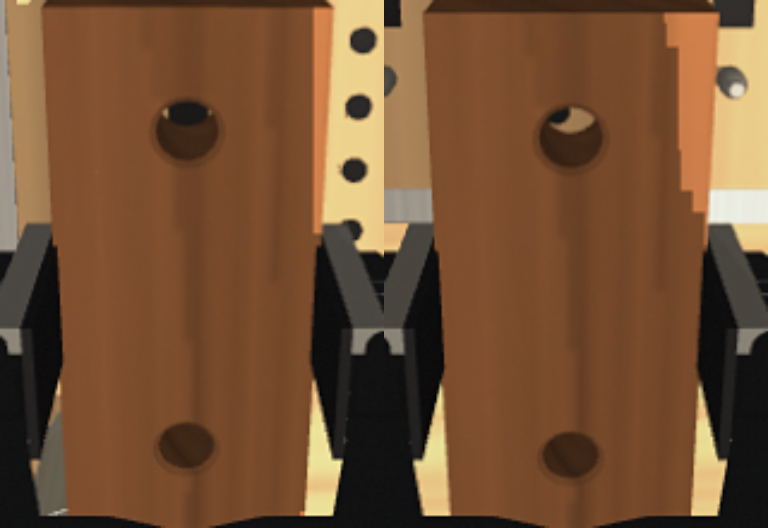

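In the crop, the rim centres are at (187,130) and (186,446) for the new plate, against (187,136) and (186,455) for the first. So this plate sits about 1 mm forward and 1–2 mm lower in the hand.

Run:
```python
from h import *
s=ctrl.sense();C=cam('wrist',s)
t=tool(s,px2w(C,[(317.9,244.2),(317.5,375.8)],s['position'][2]-2.5));print(t.round(2),t.mean(0).round(2))
P=np.array([637.5,73.0,118])-rot(s['tcp_rot'])@np.r_[t.mean(0)[:2],0]
print(s['position'],plan(P,87.4,s))
```

```text
[[ 30.65  -0.08   2.52]
 [-29.51  -0.18   2.48]] [ 0.57 -0.13  2.5 ]
[637.04283411  72.57836931 198.90634171] [-0.11  0.06  8.09 -0.   -0.04  0.11]
```

Emit:
apply_moves:
  increments:
    - [[-0.1,0.05,4,0,0,0],[-0.1,0.05,7,0,0,0],[-0.1,0.05,8,0,0,0],[-0.1,0.05,8,0,0,0],[-0.1,0.05,8.2,0,0,0],[-0.1,0.05,8.5,0,0,0],[-0.1,0.05,8.8,0,0,0],[-0.1,0.05,9.1,0,0,0]]

```text
time_s: 21.35
position: [638.4, 73.0, 108.7]
tcp_rot: [0.0, 0.021, 1.0, -0.0]
contact_force: [0.3, -0.3, -1.3]
gripper_width: 0.494
finger_force: 62.0
```

Emit:
apply_moves:
  increments:
    - [[0,0,0.2,0,0,0],[0,0,0.4,0,0,0],[0,0,0.6,0,0,0],[0,0,0.6,0,0,0]]

```text
time_s: 21.75
position: [638.3, 73.0, 102.6]
tcp_rot: [0.0, 0.021, 1.0, -0.0]
contact_force: [-1.7, 0.1, 4.9]
gripper_width: 0.501
finger_force: 62.6
```

Seated at the expected height with almost no side force. Releasing and checking, then on to the third plate.

Emit:
apply_moves:
  increments:
    - [[0,0,0,0,0,0],[0,0,0,0,0,0],[0,0,0,0,0,0],[0,0,-2,0,0,0],[0,0,-6,0,0,0],[0,0,-10,0,0,0],[0,0,-14,0,0,0],[0,0,-14,0,0,0]]
  fingers: 7.5

```text
time_s: 22.55
position: [639.7, 73.0, 248.5]
tcp_rot: [0.004, 0.021, 1.0, 0.0]
contact_force: [0.4, -0.6, -0.0]
gripper_width: 0.879
finger_force: 0.0
```

Run:
```python
from h import *
im,C,s=grab('wrist','w10.png');print(s['position'],s['gripper_width'])
for r in wood(im,C,100): print(r)
print(plan([645,-268,150],4),plan([542.3,-275,150],0))
```

```text
[639.65460096  73.04183219 248.5021694 ] 0.8793316326327046
(array([ 75., 337.]), 749.7, -164.0, 217, 58, 110.6)
(array([ 22., 218.]), 628.6, -171.6, 46, 36, 87.0)
(array([441., 211.]), 640.9, 170.6, 101, 48, 177.7)
(array([317., 212.]), 636.9, 72.7, 100, 44, 177.4)
(array([ 96., 112.]), 550.5, -88.6, 89, 23, 79.8)
[ -1.98 -34.05   9.53   0.2    0.21  83.59] [  8.25 -35.18   9.48   0.21   0.21  87.59]
```

Emit:
apply_moves:
  increments:
    - [[0,-4.3,0,0,0,8.5],[-0.5,-8.6,0,0,0,17],[-1,-13,0,0,0,25.5],[-1.5,-17.4,0,0,0,34],[-1.9,-21.8,0,0,0,42.5],[-1.9,-26.2,1,0,0,51],[-1.9,-30.6,2,0,0,59.5],[-1.9,-34.7,4,0,0,68]]
  fingers: 8.5

```text
time_s: 23.4
position: [642.3, -276.6, 201.7]
tcp_rot: [0.0, 0.579, 0.815, -0.0]
contact_force: [0.7, 0.0, 0.1]
gripper_width: 0.991
finger_force: 0.0
```

Emit:
apply_moves:
  increments:
    - [[0,0,3,0,0,8.5],[0,0,5.6,0,0,15],[0,0,5.6,0,0,15],[0,0,5.6,0,0,15]]

```text
time_s: 23.8
position: [642.5, -274.3, 146.2]
tcp_rot: [-0.001, 0.677, 0.736, -0.0]
contact_force: [0.3, 0.1, 0.7]
gripper_width: 0.994
finger_force: 0.0
```

```bash
cat > pick.py <<'E'
from h import *
# near plate under the tool: rectangle, then holes as dark/bright spots inside it
im,C,s=grab('wrist',sys.argv[1]);print(s['position'],s['q'][[0,5]])
for r in wood(im,C): print(r,plan([r[1],r[2],20],r[5]-90,s) if abs(r[3]-100)<8 else '')
E
python3 pick.py w11.png
```

```text
[ 642.47844314 -274.28115127  146.18386684] [-0.51362968 -0.59756426]
(array([326., 226.]), 647.5, -277.8, 102, 44, 86.9) [-0.4   0.48 12.62 -0.06 -0.03  7.91]
(array([ 60., 217.]), 447.4, -286.7, 87, 53, 87.8) 
(array([184., 226.]), 544.2, -284.1, 103, 49, 89.1) [-0.16 -9.86 12.63 -0.06 -0.04  5.71]
(array([620., 156.]), 861.0, -209.1, 146, 28, 108.9) 
(array([541., 174.]), 819.4, -242.6, 279, 93, 118.0) 
(array([185.,  50.]), 545.0, -161.4, 69, 34, 80.0)
```

Emit:
apply_moves:
  increments:
    - [[-0.4,0.5,3,0,0,7.9],[-0.4,0.5,7,0,0,7.9],[-0.4,0.5,10,0,0,7.9],[-0.4,0.5,11.5,0,0,7.9],[-0.4,0.5,12.6,0,0,7.9],[-0.4,0.5,12.6,0,0,7.9]]

```text
time_s: 24.45
position: [648.1, -278.0, 20.5]
tcp_rot: [-0.0, 0.727, 0.687, -0.0]
contact_force: [-0.1, 0.2, 0.1]
gripper_width: 0.995
finger_force: 0.0
```

Emit:
apply_moves:
  increments:
    - [[0,0,0,0,0,0],[0,0,0,0,0,0],[0,0,0,0,0,0],[0,0,0,0,0,0],[0,0,0,0,0,0],[0,0,0,0,0,0]]
  fingers: 3
  force: 60

```text
time_s: 25.05
position: [648.5, -278.4, 21.9]
tcp_rot: [0.001, 0.727, 0.686, 0.0]
contact_force: [-0.7, 0.5, 7.6]
gripper_width: 0.494
finger_force: 61.4
```

Emit:
apply_moves:
  increments:
    - [[0,0,-3,0,0,0],[0,0,-7,0,0,0],[0,0,-11,0,0,0],[0,0,-15,0,0,0],[0,0,-18,0,0,0],[0,0,-18,0,0,0]]

```text
time_s: 25.65
position: [649.1, -278.7, 206.3]
tcp_rot: [0.004, 0.727, 0.686, 0.001]
contact_force: [-0.5, 0.1, -1.3]
gripper_width: 0.497
finger_force: 61.4
```

Emit:
apply_moves:
  increments:
    - [[4,-1.5,0,0,0,-8.4],[8.5,-3,0,0,0,-16.8],[13,-4.5,0,0,0,-25.2],[17.5,-6,0,0,0,-33.6],[22,-7.5,0,0,0,-42],[26.5,-9,0,0,0,-50.4],[31,-10.5,0,0,0,-58.8],[36,-12,0,0,0,-67.2]]

```text
time_s: 26.45
position: [548.4, 87.6, 200.2]
tcp_rot: [-0.0, 0.223, 0.975, -0.0]
contact_force: [1.5, 0.4, -0.7]
gripper_width: 0.497
finger_force: 61.4
```

Emit:
apply_moves:
  increments:
    - [[3,3.5,0,0,0,-8.4],[6.2,6.9,0,0,0,-16.8],[6.2,6.9,0,0,0,-23.3],[6.2,6.9,0,0,0,-23.3],[6.2,6.9,0,0,0,-23.3]]

```text
time_s: 26.95
position: [524.1, 175.0, 200.2]
tcp_rot: [-0.0, 0.026, 1.0, -0.0]
contact_force: [0.7, -0.1, -1.3]
gripper_width: 0.498
finger_force: 61.4
```

```bash
cat > inh.py <<'E'
from h import *
# rim centres of the held plate's holes by Hough circles near where they are expected
im,C,s=grab('wrist',sys.argv[1]); zt=float(sys.argv[2]) # plate top below TCP
tgt=[float(v) for v in sys.argv[3:5]]
print(s['position'],s['gripper_width'],s['finger_force'],s['q'][5])
h=cv2.cvtColor(im,cv2.COLOR_BGR2HSV); out=[]
for x in (30,-30):
    u,v=w2px(C,rot(s['tcp_rot'])@np.array([x,0,zt])+s['position'])[0].round().astype(int)
    r=26 if x>0 else 20
    w=h[v-r:min(v+r,402),u-r:u+r]; g=w[:,:,2]
    # hole = not plain plate colour: dark wall or see-through
    med=np.median(g); m=(np.abs(g.astype(float)-med)>0.25*med).astype(np.uint8)
    m=cv2.morphologyEx(m,cv2.MORPH_OPEN,np.ones((3,3)))
    cs=[c for c in cv2.findContours(m,cv2.RETR_EXTERNAL,cv2.CHAIN_APPROX_NONE)[0] if cv2.contourArea(c)>80]
    c=min(cs,key=lambda c:np.linalg.norm(c.reshape(-1,2).mean(0)-r))
    x0,y0,ww,hh=cv2.boundingRect(c); out.append((u-r+x0+(ww-1)/2,v-r+y0+(hh-1)/2)); print(out[-1],ww,hh)
t=tool(s,px2w(C,out,s['position'][2]-zt)); m=t.mean(0);print(t.round(1),m.round(2))
P=np.array(tgt+[122])-rot(s['tcp_rot'])@np.r_[m[:2],0]
print(plan(P,87.4,s))
E
python3 inh.py w12.png 2.0 522.2 178.0
```

```text
[524.13165208 174.95010998 200.16800725] 0.49756895205748236 61.43207788467407 -1.3351559007831033
(np.float64(317.5), np.float64(243.5)) 26 26
(np.float64(317.5), np.float64(374.0)) 22 19
[[ 31.1  -0.2   2. ]
 [-28.2  -0.2   2. ]] [ 1.47 -0.2   2.  ]
[ 0.06  0.32  7.82 -0.01 -0.01 -0.43]
```

Emit:
apply_moves:
  increments:
    - [[0.12,0.32,4,0,0,-0.4],[0.12,0.32,7,0,0,-0.4],[0.12,0.32,7.8,0,0,-0.4],[0.12,0.32,7.8,0,0,-0.4],[0.12,0.32,7.8,0,0,-0.4],[0.12,0.32,7.8,0,0,-0.4]]

```text
time_s: 27.6
position: [523.9, 178.5, 124.0]
tcp_rot: [0.001, 0.021, 1.0, 0.0]
contact_force: [0.3, 0.2, -0.0]
gripper_width: 0.499
finger_force: 61.4
```

Run:
```python
from h import *
s=ctrl.sense();P=np.array([522.2,178.0,103.5])-rot(s['tcp_rot'])@np.array([.85,-.2,0]);print(s['position'],s['contact_force'],plan(P,87.4,s))
```

```text
[523.86721798 178.53883178 124.03732108] [ 0.29820851  0.23494693 -0.03791068] [ 0.08 -0.04  2.05  0.03  0.12  0.14]
```

Emit:
apply_moves:
  increments:
    - [[0.07,-0.03,0.4,0,0,0],[0.07,-0.03,0.8,0,0,0],[0.07,-0.03,1.1,0,0,0],[0.07,-0.03,1.4,0,0,0],[0.07,-0.03,1.7,0,0,0],[0.07,-0.03,2,0,0,0],[0.07,-0.03,2.1,0,0,0],[0.07,-0.03,2.1,0,0,0]]

```text
time_s: 28.4
position: [522.4, 178.4, 103.8]
tcp_rot: [0.001, 0.021, 1.0, 0.0]
contact_force: [-17.5, -4.3, 37.3]
gripper_width: 0.496
finger_force: 65.6
```

Emit:
apply_moves:
  increments:
    - [[0,0,0,0,0,0],[0,0,0,0,0,0],[0,0,0,0,0,0],[0,0,-2,0,0,0],[0,0,-6,0,0,0],[0,0,-10,0,0,0],[0,0,-14,0,0,0],[0,0,-14,0,0,0]]
  fingers: 7.5

```text
time_s: 29.2
position: [523.8, 178.7, 246.7]
tcp_rot: [0.004, 0.021, 1.0, 0.001]
contact_force: [0.2, -0.2, -0.5]
gripper_width: 0.878
finger_force: 0.0
```

Run:
```python
from h import *
im,C,s=grab('wrist','w13.png');print(s['position'],s['gripper_width'])
for r in wood(im,C,100): print(r)
print(plan([544,-284,150],-1))
```

```text
[523.83122014 178.6591578  246.68577236] 0.8780540875996394
(array([316., 340.]), 637.2, 172.5, 107, 44, 177.6)
(array([ 38., 231.]), 523.9, -51.6, 70, 27, 79.9)
(array([317., 213.]), 521.7, 178.1, 101, 44, 177.6)
[ -3.99 -46.13   9.34   0.22   0.14  88.59]
```

Emit:
apply_moves:
  increments:
    - [[0,-4.3,0,0,0,8.5],[-0.5,-9,0,0,0,17],[-1,-13.6,0,0,0,25.5],[-1.5,-18.2,0,0,0,34],[-1.9,-23,0,0,0,42.5],[-2.3,-27.6,0,0,0,51],[-2.8,-32.3,0,0,0,59.5],[-3.3,-37,2,0,0,68]]
  fingers: 8.5

```text
time_s: 30.05
position: [539.9, -193.8, 222.5]
tcp_rot: [0.001, 0.579, 0.815, 0.0]
contact_force: [1.8, 0.3, -0.6]
gripper_width: 0.993
finger_force: 0.0
```

Emit:
apply_moves:
  increments:
    - [[-4.3,-1.4,2,0,0,8.5],[-8.7,-2.8,4,0,0,17],[-8.7,-2.8,7.5,0,0,20.5],[-8.7,-2.8,7.5,0,0,20.5],[-8.7,-2.8,7.5,0,0,20.5]]

```text
time_s: 30.55
position: [542.2, -282.2, 146.5]
tcp_rot: [-0.001, 0.712, 0.702, -0.0]
contact_force: [0.6, -0.1, 2.0]
gripper_width: 0.988
finger_force: 0.0
```

```bash
python3 pick.py w14.png
```

```text
[ 542.18842219 -282.21099721  146.50883748] [-0.60594744 -0.59257804]
(array([188., 231.]), 444.9, -286.9, 87, 47, 87.6) 
(array([316., 219.]), 542.5, -284.2, 102, 44, 88.9) [-0.21  0.06 12.65 -0.1  -0.07  0.33]
(array([ 32., 196.]), 325.7, -260.5, 103, 49, 75.0) [  1.86 -21.65  12.69  -0.11  -0.06  14.23]
(array([630., 114.]), 762.7, -209.5, 150, 22, 102.4) 
(array([317.,  50.]), 542.4, -162.8, 66, 30, 79.8)
```

Emit:
apply_moves:
  increments:
    - [[-0.2,0.05,3,0,0,0.3],[-0.2,0.05,7,0,0,0.3],[-0.2,0.05,10,0,0,0.3],[-0.2,0.05,11.5,0,0,0.3],[-0.2,0.05,12.6,0,0,0.3],[-0.2,0.05,12.6,0,0,0.3]]

```text
time_s: 31.2
position: [543.3, -284.6, 21.1]
tcp_rot: [0.0, 0.714, 0.7, -0.0]
contact_force: [0.2, 0.1, 0.2]
gripper_width: 0.995
finger_force: 0.0
```

Emit:
apply_moves:
  increments:
    - [[0,0,0,0,0,0],[0,0,0,0,0,0],[0,0,0,0,0,0],[0,0,0,0,0,0],[0,0,0,0,0,0],[0,0,0,0,0,0]]
  fingers: 3
  force: 60

```text
time_s: 31.8
position: [543.4, -285.2, 22.3]
tcp_rot: [0.001, 0.714, 0.7, 0.0]
contact_force: [-1.5, 1.7, 10.3]
gripper_width: 0.496
finger_force: 61.4
```

Emit:
apply_moves:
  increments:
    - [[0,0,-3,0,0,0],[0,0,-7,0,0,0],[0,0,-11,0,0,0],[0,0,-15,0,0,0],[0,0,-18,0,0,0],[0,0,-18,0,0,0]]

```text
time_s: 32.4
position: [544.1, -285.7, 206.2]
tcp_rot: [0.004, 0.715, 0.7, 0.001]
contact_force: [0.1, -0.4, -0.9]
gripper_width: 0.494
finger_force: 61.4
```

Emit:
apply_moves:
  increments:
    - [[4,-0.5,0,0,0,-8.4],[8.5,-1,0,0,0,-16.8],[13,-1.5,0,0,0,-25.2],[17.5,-2,0,0,0,-33.6],[22,-2.4,0,0,0,-42],[26.5,-2.8,0,0,0,-50.4],[31.5,-3.2,0,0,0,-58.8],[36.2,-3.2,0,0,0,-67.2]]

```text
time_s: 33.2
position: [517.7, 79.6, 200.8]
tcp_rot: [-0.0, 0.205, 0.979, 0.0]
contact_force: [1.6, -0.9, -1.0]
gripper_width: 0.495
finger_force: 61.4
```

Emit:
apply_moves:
  increments:
    - [[0,0,0,0,0,-8.4],[0,0,0,0,0,-16.8],[0,0,0,0,0,-21.3],[0,0,0,0,0,-21.3],[0,0,0,0,0,-21.3]]

```text
time_s: 33.7
position: [518.5, 77.7, 200.7]
tcp_rot: [-0.0, 0.025, 1.0, 0.0]
contact_force: [0.5, -0.4, 0.0]
gripper_width: 0.494
finger_force: 61.4
```

```bash
python3 inh.py w15.png 3.5 517.6 78.4
```

```text
[518.48125832  77.66481578 200.71361402] 0.4936696398941019 61.406532526016235 -1.519024804738786
(np.float64(317.5), np.float64(241.5)) 26 26
(np.float64(317.5), np.float64(372.0)) 22 19
[[ 31.4  -0.2   3.5]
 [-28.3  -0.2   3.5]] [ 1.54 -0.2   3.5 ]
[-0.06  0.09  7.87  0.   -0.02 -0.27]
```

Emit:
apply_moves:
  increments:
    - [[-0.06,0.09,4,0,0,-0.3],[-0.06,0.09,7,0,0,-0.3],[-0.06,0.09,7.7,0,0,-0.3],[-0.06,0.09,7.7,0,0,-0.3],[-0.06,0.09,7.7,0,0,-0.3],[-0.06,0.09,7.7,0,0,-0.3]]

```text
time_s: 34.35
position: [520.0, 78.6, 125.5]
tcp_rot: [0.001, 0.021, 1.0, 0.0]
contact_force: [0.4, 0.4, -0.3]
gripper_width: 0.496
finger_force: 61.4
```

Run:
```python
from h import *
s=ctrl.sense();P=np.array([517.6,78.4,104.3])-rot(s['tcp_rot'])@np.array([1.35,-.2,0]);print(s['position'],s['contact_force'],plan(P,87.4,s))
```

```text
[519.98507802  78.58527716 125.50166664] [ 0.41307493  0.40663047 -0.29514452] [ 0.11 -0.01  2.12  0.01  0.13  0.17]
```

Emit:
apply_moves:
  increments:
    - [[0.1,0,0.4,0,0,0],[0.1,0,0.8,0,0,0],[0.1,0,1.1,0,0,0],[0.1,0,1.4,0,0,0],[0.1,0,1.7,0,0,0],[0.1,0,2,0,0,0],[0.1,0,2.15,0,0,0],[0.1,0,2.15,0,0,0]]

```text
time_s: 35.15
position: [518.3, 78.7, 104.2]
tcp_rot: [0.0, 0.021, 1.0, -0.0]
contact_force: [-15.4, -0.4, 31.4]
gripper_width: 0.495
finger_force: 64.9
```

Emit:
apply_moves:
  increments:
    - [[0,0,0,0,0,0],[0,0,0,0,0,0],[0,0,0,0,0,0],[0,0,-2,0,0,0],[0,0,-6,0,0,0],[0,0,-10,0,0,0],[0,0,-14,0,0,0],[0,0,-14,0,0,0]]
  fingers: 7.5

```text
time_s: 35.95
position: [519.8, 78.7, 247.5]
tcp_rot: [0.004, 0.021, 1.0, 0.0]
contact_force: [-0.2, -0.3, -1.0]
gripper_width: 0.886
finger_force: 0.0
```

Run:
```python
from h import *
im,C,s=grab('wrist','w16.png');print(s['position'],s['gripper_width'])
for r in wood(im,C,100): print(r)
print(plan([523,-400,250],0))
```

```text
[519.75308976  78.67097339 247.52958348] 0.8858540924045375
(array([407., 343.]), 638.7, 151.4, 109, 26, 11.0)
(array([316., 340.]), 633.8, 72.6, 108, 44, 177.3)
(array([114., 229.]), 520.9, -87.0, 88, 26, 80.0)
(array([441., 212.]), 521.4, 176.1, 101, 48, 177.6)
(array([317., 212.]), 517.0, 78.3, 101, 44, 177.7)
[ -2.4  -47.81  -0.53   0.19   0.18  87.59]
```

All four plates fit the 101×44 outline at their stations. On to the control unit.

Emit:
apply_moves:
  increments:
    - [[0,-4.4,0,0,0,8.5],[-0.5,-9.2,0,0,0,17],[-1,-14,0,0,0,25.5],[-1.5,-18.8,0,0,0,34],[-2,-23.6,0,0,0,42.5],[-2,-28.6,0,0,0,51],[-2,-33.5,0,0,0,59.5],[-2,-38.4,0,0,0,68]]
  fingers: 6

```text
time_s: 36.8
position: [521.4, -307.8, 240.9]
tcp_rot: [-0.001, 0.579, 0.815, 0.0]
contact_force: [1.4, 0.8, 0.5]
gripper_width: 0.699
finger_force: 0.0
```

Emit:
apply_moves:
  increments:
    - [[-4,-1.5,0,0,0,8.5],[-8,-3,0,0,0,17],[-11.6,-4.3,0,0,0,19.6],[-11.6,-4.3,0,0,0,19.6],[-11.6,-4.3,0,0,0,19.6]]

```text
time_s: 37.3
position: [520.0, -429.9, 240.4]
tcp_rot: [-0.001, 0.707, 0.707, 0.0]
contact_force: [0.3, 1.2, -0.6]
gripper_width: 0.703
finger_force: 0.0
```

Run:
```python
from h import *
im,C,s=grab('wrist','w17.png');print(s['position'],s['q'])
c=w2px(C,[[523,-439,130],[515,-499,121]]).round();print(c)
u,v=c.mean(0).astype(int); u0=max(u-110,0);v0=max(v-120,0)
cv2.imwrite('pics/w17c.png',cv2.resize(im[v0:v0+200,u0:u0+260],None,fx=3,fy=3));print(u0,v0)
```

```text
[ 520.04395414 -429.94984274  240.38007469] [-8.04963160e-01  3.64772641e-01  1.18679788e+00  1.17392343e-04
  1.59279609e+00 -8.04018572e-01]
[[322. 247.]
 [311. 316.]]
206 161
```

View pics/w17c.png

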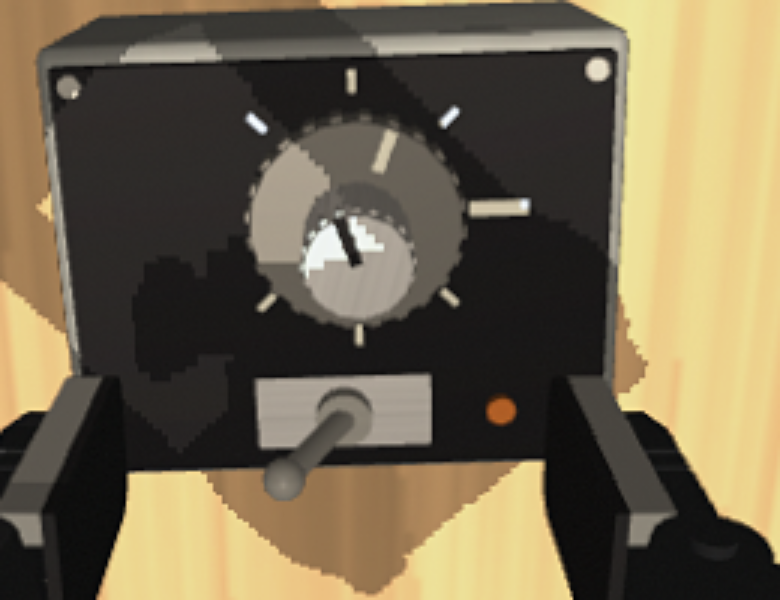

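The knob top is at crop (358,265) with its pointer toward (340,220). The long mark spans (470,209)–(530,206). The toggle ball is at (285,478), leaning to −x.

Run:
```python
from h import *
s=ctrl.sense();C=cam('wrist',s);f=lambda L,z:px2w(C,[(206+a/3,161+b/3) for a,b in L],z)
k=f([(358,265),(357,264),(340,220)],130);d=k[2]-k[1];print('knob',k[0].round(1),'ptr',np.degrees(np.arctan2(d[1],d[0])))
m=f([(470,209),(530,206),(68,87),(597,69)],85)
for i in(0,2):
    d=m[i+1]-m[i];print('x dir',np.degrees(np.arctan2(d[1],d[0])))
print('ring c',f([(357,218)],98).round(1)); print('tip',f([(285,478)],121).round(1),'piv',f([(345,413)],90).round(1))
r=f([(378,170),(390,135)],98);d=r[1]-r[0];print('ringmark',r.mean(0).round(1))
print(s['position'],plan([*k[0][:2],124],0,s))
```

```text
knob [ 525.7 -440.2  130. ] ptr 110.37178300230856
x dir 3.085291241259138
x dir 2.0401009102251715
ring c [[ 526.  -438.7   98. ]]
tip [[ 507.4 -502.2  121. ]] piv [[ 523.2 -499.6   90. ]]
ringmark [ 532.8 -421.1   98. ]
[ 520.32784121 -429.1129075   241.04857608] [-1.13e+00  5.50e-01  1.17e+01 -7.00e-02 -9.00e-02  1.00e-02]
```

Emit:
apply_moves:
  increments:
    - [[-1.1,0.55,0,0,0,0],[-1.1,0.55,3,0,0,0],[-1.1,0.55,6,0,0,0],[-1.1,0.55,8,0,0,0],[-1.1,0.55,9.5,0,0,0],[-1.1,0.55,9.5,0,0,0],[-1.1,0.55,9.5,0,0,0]]

```text
time_s: 38.05
position: [526.3, -440.2, 148.3]
tcp_rot: [0.0, 0.707, 0.707, -0.0]
contact_force: [-0.2, 0.3, -0.1]
gripper_width: 0.703
finger_force: 0.0
```

Run:
```python
from h import *
s=ctrl.sense();print(s['position'],s['contact_force'],plan([525.8,-439.7,124],0,s))
```

```text
[ 526.33268225 -440.24061487  148.30690923] [-0.18904177  0.25677383 -0.08179741] [ 0.06 -0.05  2.43  0.03  0.03  0.03]
```

Emit:
apply_moves:
  increments:
    - [[0.05,-0.05,1,0,0,0],[0.05,-0.05,1.8,0,0,0],[0.05,-0.05,2.4,0,0,0],[0.05,-0.05,2.4,0,0,0]]

```text
time_s: 38.45
position: [525.1, -439.8, 122.2]
tcp_rot: [-0.001, 0.707, 0.707, -0.0]
contact_force: [0.1, 0.5, 0.6]
gripper_width: 0.704
finger_force: 0.0
```

Emit:
apply_moves:
  increments:
    - [[0,0,0,0,0,0],[0,0,0,0,0,0],[0,0,0,0,0,0],[0,0,0,0,0,0],[0,0,0,0,0,0],[0,0,0,0,0,0]]
  fingers: 1.6
  force: 30

```text
time_s: 39.05
position: [525.4, -440.2, 123.9]
tcp_rot: [0.0, 0.707, 0.707, -0.0]
contact_force: [-4.0, 0.3, 6.2]
gripper_width: 0.291
finger_force: 29.7
```

Emit:
apply_moves:
  increments:
    - [[0,0,0,0,0,8],[0,0,0,0,0,16],[0,0,0,0,0,24],[0,0,0,0,0,32],[0,0,0,0,0,40],[0,0,0,0,0,48],[0,0,0,0,0,56],[0,0,0,0,0,64]]

```text
time_s: 39.85
position: [525.6, -440.4, 123.9]
tcp_rot: [0.0, 0.975, 0.222, 0.0]
contact_force: [-2.8, -1.1, 4.5]
gripper_width: 0.294
finger_force: 29.7
```

Emit:
apply_moves:
  increments:
    - [[0,0,0,0,0,8],[0,0,0,0,0,16],[0,0,0,0,0,24],[0,0,0,0,0,32],[0,0,0,0,0,40],[0,0,0,0,0,44],[0,0,0,0,0,44],[0,0,0,0,0,44]]

```text
time_s: 40.65
position: [525.6, -440.5, 123.9]
tcp_rot: [0.001, 0.988, -0.155, 0.0]
contact_force: [-1.7, -3.2, 5.0]
gripper_width: 0.295
finger_force: 29.8
```

Emit:
apply_moves:
  increments:
    - [[0,0,0,0,0,0],[0,0,0,0,0,0],[0,0,0,0,0,0],[0,0,-2,0,0,0],[0,0,-5,0,0,0],[0,0,-8,0,0,0],[0,0,-11.5,0,0,0],[0,0,-11.5,0,0,0]]
  fingers: 6

```text
time_s: 41.45
position: [526.4, -440.8, 243.7]
tcp_rot: [0.002, 0.988, -0.156, 0.003]
contact_force: [0.2, -1.1, 0.6]
gripper_width: 0.704
finger_force: 0.0
```

Run:
```python
from h import *
im,C,s=grab('wrist','w18.png');print(s['position'],s['q'][5],rot(s['tcp_rot'])[:,0].round(2))
side=ctrl.capture('side')[:,:,::-1]
u,v=w2px(C,[525.8,-439.7,120])[0].astype(int);a=cv2.resize(im[v-75:v+75,u-100:u+100],None,fx=2,fy=2)
b=cv2.resize(np.ascontiguousarray(side[270:370,395:495]),(300,300));cv2.imwrite('pics/w18c.png',np.hstack([a,b]));print(u-100,v-75,a.shape)
```

```text
[ 526.38925401 -440.78134881  243.70516718] 1.0750749962052755 [ 0.95 -0.31  0.01]
214 156 (300, 400, 3)
```

View pics/w18c.png

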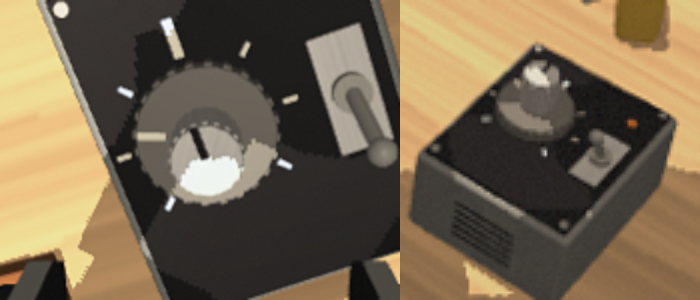

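The pointer at (207,158)→(193,130) is nearly parallel to the long mark at (181,57)→(166,22). The ring's line is at (150,136).

Run:
```python
from h import *
s=ctrl.sense();C=cam('wrist',s);f=lambda L,z:px2w(C,[(214+a/2,156+b/2) for a,b in L],z)
k=f([(207,158),(193,130)],130);d=k[1]-k[0];print('ptr',np.degrees(np.arctan2(d[1],d[0])),'knob',k[0])
m=f([(181,57),(166,22)],85);d=m[1]-m[0];print('x',np.degrees(np.arctan2(d[1],d[0])))
m=f([(138,136),(163,137)],98);print('ring',m.mean(0)); print('tip',f([(382,152)],121),'piv',f([(350,91)],90))
# jig/tray check: scene & side
```

```text
ptr 7.547415766092817 knob [ 525.80584053 -440.87325745  130.        ]
x 4.614124247670235
ring [ 531.11764038 -419.72700749   98.        ]
tip [[ 505.97322568 -500.03719974  121.        ]] piv [[ 522.59165124 -498.68381687   90.        ]]
```

```bash
cat > knob.py <<'E'
from h import *
def ptr(im,C,c=(525.8,-440.2),z=130):
    g=cv2.cvtColor(im,cv2.COLOR_BGR2GRAY); u,v=w2px(C,[*c,z])[0].astype(int)
    yy,xx=np.mgrid[v-35:v+36,u-35:u+36]; uv=np.c_[xx.ravel(),yy.ravel()]; W=px2w(C,uv,z)[:,:2]-c
    v=g[uv[:,1],uv[:,0]]; m=(np.hypot(*W.T)<11.5)&(v<70); P=W[m]
    d=np.linalg.svd(P-P.mean(0))[2][0]; d*=np.sign(d@P.mean(0)); print('ptr n',m.sum(),P.mean(0).round(1),np.degrees(np.arctan2(d[1],d[0])).round(1))
def longmark(im,C,c=(525.8,-439.5),z=85):
    g=cv2.cvtColor(im,cv2.COLOR_BGR2GRAY); h,w=g.shape; yy,xx=np.mgrid[0:h,0:w]; uv=np.c_[xx.ravel(),yy.ravel()]
    W=px2w(C,uv,z)[:,:2]-c; r=np.hypot(*W.T); a=np.degrees(np.arctan2(W[:,1],W[:,0]))
    m=(r>28)&(r<52)&(abs(a)<15)&(g.ravel()>110); P=W[m]; d=np.linalg.svd(P-P.mean(0))[2][0]; d*=np.sign(d[0])
    print('mark n',m.sum(),P.mean(0).round(1),np.degrees(np.arctan2(d[1],d[0])).round(1),'radial',np.degrees(np.arctan2(*P.mean(0)[::-1])).round(1))
if __name__=='__main__':
    im=cv2.imread('pics/w18.png');s=ctrl.sense();C=cam('wrist',s);ptr(im,C);longmark(im,C)
    im=cv2.imread('pics/w17.png');s=dict(position=np.array([520.3,-429.3,240.9]),tcp_rot=[0,.7071,.7071,0]);C=cam('wrist',s);ptr(im,C);longmark(im,C)
E
python3 knob.py
```

```text
ptr n 61 [6.  0.5] 3.1
mark n 115 [37.5  0.9] 2.3 radial 1.3
ptr n 54 [-1.9  5.6] 110.9
mark n 104 [40.1 -0.1] 1.9 radial -0.1
```

The knob is within about 1–3° of the mark and the ring hasn't moved. Before powering on, I'll check the jig, gate and tray from above.

Run:
```python
from h import *
print(plan([560,170,320],88))
```

```text
[-1.555e+01 -5.909e+01 -8.150e+00  3.000e-02 -5.000e-02 -1.598e+01]
```

Emit:
apply_moves:
  increments:
    - [[-1,-4,-3,0,0,0],[-2.2,-8.5,-6,0,0,0],[-3.4,-13,-8,0,0,0],[-4.7,-18,-8,0,0,0],[-6,-22.6,-8,0,0,0],[-7.3,-27.4,-8,0,0,0],[-8.5,-32.3,-8,0,0,0],[-9.8,-37,-8,0,0,0]]

```text
time_s: 42.35
position: [545.9, -60.6, 317.1]
tcp_rot: [-0.0, 0.988, -0.156, -0.001]
contact_force: [0.9, 0.0, 0.1]
gripper_width: 0.701
finger_force: 0.0
```

Emit:
apply_moves:
  increments:
    - [[-1.2,-4.6,0,0,0,-4],[-2.4,-9.2,0,0,0,-8],[-3.6,-13.8,0,0,0,-12],[-4.8,-18.2,0,0,0,-16],[-5.7,-22,0,0,0,-16],[-5.7,-22,0,0,0,-16],[-5.7,-22,0,0,0,-16]]

```text
time_s: 43.05
position: [560.0, 164.8, 317.0]
tcp_rot: [0.0, 1.0, -0.017, -0.001]
contact_force: [-0.3, -0.4, 0.3]
gripper_width: 0.701
finger_force: 0.0
```

Run:
```python
from h import *
im,C,s=grab('wrist','w19.png');print(s['position'],rot(s['tcp_rot'])[:,0].round(3))
for r in wood(im,C,100,800): print('wood',r)
h=cv2.cvtColor(im,cv2.COLOR_BGR2HSV)
m=((h[:,:,0]>8)&(h[:,:,0]<22)&(h[:,:,1]>90)&(h[:,:,2]>90))
for r in rects(im,m,C,41,1500): 
    if r[1]<520 and r[2]>330: print('cork',r)
for r in rects(im,h[:,:,2]<55,C,14,1500): print('dark@14',r)
for r in rects(im,h[:,:,2]<55,C,141,150): print('dark@141',r)
print(w2px(C,[[638,278,101],[638,278,141]]).round())
```

```text
[559.9567748  164.78384127 317.03179582] [ 0.999 -0.033 -0.002]
wood (array([407., 238.]), 518.3, 79.4, 103, 47, 177.5)
wood (array([302., 231.]), 523.4, 178.3, 102, 43, 176.6)
wood (array([562., 189.]), 564.4, -79.4, 96, 24, 79.6)
wood (array([419., 106.]), 637.4, 73.9, 100, 47, 177.5)
wood (array([300., 107.]), 641.6, 177.9, 100, 33, 176.7)
cork (array([ 57., 311.]), 418.0, 521.3, 156, 63, 90.0)
cork (array([ 48., 270.]), 470.9, 508.9, 133, 26, 90.7)
cork (array([141., 287.]), 443.5, 388.2, 100, 51, 175.2)
cork (array([130., 227.]), 486.9, 413.5, 304, 155, 89.4)
dark@14 (array([284., 386.]), 284.8, 166.9, 1136, 487, 88.0)
dark@141 (array([284., 386.]), 388.5, 165.5, 800, 343, 88.0)
dark@141 (array([181., 118.]), 641.4, 273.3, 44, 20, 174.3)
dark@141 (array([159.,  20.]), 714.7, 280.2, 45, 9, 121.6)
[[191. 122.]
 [174. 123.]]
```

Plates, block and raised gate all check out. Now the toggle, with the fingers slightly open so they straddle the ball.

Emit:
apply_moves:
  increments:
    - [[-0.4,4.2,0,0,0,-8.4],[-0.8,9,0,0,0,-16.8],[-1.2,13.8,0,0,0,-25.2],[-1.6,18.6,0,0,0,-33.6],[-2,23.4,0,0,0,-42],[-2.4,28.2,0,0,0,-50.4],[-2.8,33,0,0,0,-58.8],[-3.2,37.8,0,0,0,-67.2]]
  fingers: 3

```text
time_s: 43.9
position: [517.9, -182.7, 318.2]
tcp_rot: [-0.0, 0.871, 0.491, -0.0]
contact_force: [0.1, -0.1, 0.0]
gripper_width: 0.352
finger_force: 0.0
```

Run:
```python
from h import *
s=ctrl.sense();print(s['position'],s['gripper_width'],plan([506.5,-501,220],2))
```

```text
[ 517.94816974 -182.69542475  318.21723714] 0.35200111210714935 [-2.784e+01  1.547e+01  9.820e+00 -2.000e-02  1.000e-02 -3.312e+01]
```

Emit:
apply_moves:
  increments:
    - [[-3.8,2.2,1,0,0,-8],[-7.8,4.4,2,0,0,-16],[-11.8,6.6,3,0,0,-24],[-16,8.9,5,0,0,-33],[-20,11.1,7,0,0,-33],[-24,13.3,9,0,0,-33],[-27.8,15.5,9.8,0,0,-33],[-27.8,15.5,9.8,0,0,-33]]

```text
time_s: 44.7
position: [503.8, -503.3, 216.3]
tcp_rot: [-0.002, 0.699, 0.715, -0.0]
contact_force: [0.0, 0.8, -0.0]
gripper_width: 0.351
finger_force: 0.0
```

Run:
```python
from h import *
from knob import ptr,longmark
im,C,s=grab('wrist','w20.png');print(s['position']); ptr(im,C);longmark(im,C)
print(w2px(C,[[506.5,-501,121]]).round(),plan([506.5,-501,130],2,s))
h=cv2.cvtColor(im,cv2.COLOR_BGR2HSV);u,v=w2px(C,[506.5,-501,121])[0].astype(int)
c=cv2.HoughCircles(cv2.cvtColor(im,cv2.COLOR_BGR2GRAY)[v-35:v+35,u-40:u+40],cv2.HOUGH_GRADIENT,1,15,param1=80,param2=10,minRadius=8,maxRadius=15)
if c is not None:
    for x,y,r in c[0]: print(x,y,r,px2w(C,[(u-40+x,v-35+y)],121).round(1))
```

```text
[ 503.76496366 -503.29582025  216.28280991]
ptr n 80 [ 6.1 -0.3] 4.4
mark n 231 [35.6 -0.3] 2.9 radial -0.5
[[322. 238.]] [ 0.2   0.31  8.63 -0.21 -0.16 -0.66]
60.5 21.5 10.9 [[ 519.2 -491.3  121. ]]
40.5 36.5 8.4 [[ 506.6 -501.7  121. ]]
```

Emit:
apply_moves:
  increments:
    - [[0.2,0.25,0,0,0,0],[0.2,0.25,3,0,0,0],[0.2,0.25,5,0,0,0],[0.2,0.25,7,0,0,0],[0.2,0.25,8.4,0,0,0],[0.2,0.25,8.4,0,0,0]]

```text
time_s: 45.35
position: [509.4, -494.6, 135.2]
tcp_rot: [-0.001, 0.696, 0.718, 0.0]
contact_force: [-0.2, -0.2, 0.1]
gripper_width: 0.351
finger_force: 0.0
```

Emit:
apply_moves:
  increments:
    - [[0,0.5,0,0,0,0],[0,1,0,0,0,0],[0,1.5,0,0,0,0],[0,2,0,0,0,0],[0,2.5,0,0,0,0],[0,3,0,0,0,0],[0,3.5,0,0,0,0],[0,3.5,0,0,0,0]]

```text
time_s: 46.15
position: [545.2, -494.6, 136.0]
tcp_rot: [-0.0, 0.697, 0.717, 0.0]
contact_force: [-0.0, -0.3, -0.3]
gripper_width: 0.349
finger_force: 0.0
```

Run:
```python
from h import *
im,C,s=grab('wrist','w21.png');print(s['position'],s['contact_force'])
w=w2px(C,[[506.6,-501.7,121],[539,-499,121],[523,-499,90]]).round();print(w)
g=cv2.cvtColor(im,cv2.COLOR_BGR2GRAY)
for u,v in w.astype(int): print(g[v-12:v+13:6,u-12:u+13:6].tolist() if 12<v<466 else 'out')
# side camera: reference picture from the start vs now at the ball's off / on places
D=cam('side');sd=ctrl.capture('side');s0=cv2.imread('pics/side0.png')[:,:,::-1]
for P in ([506.6,-501.7,121],[539,-499,121]):
    u,v=w2px(D,P)[0].round().astype(int);print(u,v,sd[v-4:v+5:2,u-4:u+5:2].mean(2).round().tolist(),s0[v-4:v+5:2,u-4:u+5:2].mean(2).round().tolist())
```

```text
[ 545.23302818 -494.5987487   136.04162589] [-0.01385239 -0.29431804 -0.31199045]
[[230. 312.]
 [303. 309.]
 [275. 278.]]
[[25, 26, 24, 25, 25], [25, 24, 24, 22, 25], [151, 146, 139, 153, 29], [150, 147, 139, 154, 20], [183, 147, 137, 114, 22]]
[[66, 136, 137, 137, 137], [72, 74, 21, 26, 25], [111, 115, 100, 122, 136], [130, 138, 119, 137, 156], [136, 140, 123, 134, 146]]
[[250, 199, 85, 189, 186], [149, 233, 144, 128, 164], [234, 148, 89, 148, 87], [236, 98, 99, 15, 146], [132, 98, 98, 17, 88]]
461 315 [[23.0, 29.0, 25.0, 43.0, 75.0], [37.0, 40.0, 36.0, 52.0, 95.0], [38.0, 37.0, 73.0, 121.0, 89.0], [33.0, 37.0, 190.0, 87.0, 99.0], [41.0, 135.0, 82.0, 89.0, 130.0]] [[38.0, 34.0, 34.0, 36.0, 40.0], [33.0, 117.0, 112.0, 26.0, 36.0], [39.0, 149.0, 159.0, 214.0, 113.0], [32.0, 64.0, 73.0, 206.0, 214.0], [39.0, 142.0, 63.0, 172.0, 207.0]]
468 306 [[24.0, 27.0, 77.0, 45.0, 30.0], [26.0, 32.0, 78.0, 29.0, 26.0], [27.0, 57.0, 78.0, 25.0, 25.0], [28.0, 69.0, 62.0, 38.0, 27.0], [18.0, 76.0, 39.0, 40.0, 99.0]] [[35.0, 36.0, 37.0, 30.0, 32.0], [38.0, 35.0, 36.0, 38.0, 40.0], [37.0, 35.0, 40.0, 36.0, 37.0], [32.0, 34.0, 35.0, 36.0, 34.0], [33.0, 36.0, 35.0, 49.0, 96.0]]
```

Emit:
apply_moves:
  increments:
    - [[0,0.15,0,0,0,0],[0,0.3,0,0,0,0],[0,0.45,0,0,0,0],[0,0.6,0,0,0,0],[0,0.6,0,0,0,0]]

```text
time_s: 46.75
position: [548.7, -494.9, 136.0]
tcp_rot: [-0.002, 0.697, 0.717, -0.001]
contact_force: [-18.7, 0.4, 2.0]
gripper_width: 0.351
finger_force: 8.8
```

Emit:
apply_moves:
  increments:
    - [[0,-0.5,0,0,0,0],[0,-1,0,0,0,0],[0,-1,-3,0,0,0],[0,-1,-6,0,0,0],[0,-1,-10,0,0,0],[0,-1,-10,0,0,0],[0,-1,-10,0,0,0]]

```text
time_s: 47.45
position: [540.8, -495.1, 237.6]
tcp_rot: [0.001, 0.697, 0.717, -0.0]
contact_force: [0.5, 0.3, -0.5]
gripper_width: 0.35
finger_force: 0.0
```

Run:
```python
from h import *
im,C,s=grab('wrist','w22.png');print(s['position'],s['contact_force'])
g=cv2.cvtColor(im,cv2.COLOR_BGR2GRAY)
w=w2px(C,[[506.6,-501.7,121],[539,-499.5,121],[523,-499,125]]).round();print(w)
for (u,v) in w.astype(int): print(cv2.resize(g[v-14:v+14,u-14:u+14],(7,7),interpolation=cv2.INTER_AREA).tolist())
u,v=w[2].astype(int)
c=cv2.HoughCircles(g[v-40:v+40,u-60:u+60],cv2.HOUGH_GRADIENT,1,12,param1=80,param2=10,minRadius=7,maxRadius=12)
if c is not None:
    for x,y,r in c[0]: print(x,y,r,px2w(C,[(u-60+x,v-40+y)],121).round(1))
```

```text
[ 540.80730726 -495.06421445  237.61524014] [ 0.53901593  0.32079786 -0.48012904]
[[269. 239.]
 [315. 237.]
 [292. 238.]]
[[46, 56, 248, 250, 250, 250, 250], [44, 51, 239, 250, 250, 250, 250], [45, 47, 232, 250, 250, 250, 250], [45, 45, 133, 146, 146, 146, 146], [44, 44, 44, 44, 44, 44, 44], [130, 133, 129, 110, 87, 88, 87], [227, 227, 224, 160, 140, 137, 137]]
[[213, 246, 248, 245, 249, 251, 62], [111, 159, 200, 181, 210, 252, 68], [137, 110, 137, 148, 171, 229, 67], [138, 146, 201, 200, 170, 242, 50], [35, 156, 225, 225, 162, 22, 28], [44, 92, 190, 172, 98, 44, 44], [118, 115, 116, 117, 132, 138, 140]]
[[250, 240, 234, 156, 116, 142, 202], [250, 242, 233, 171, 142, 130, 114], [250, 249, 237, 232, 192, 146, 138], [199, 199, 199, 196, 196, 156, 119], [43, 43, 43, 43, 43, 30, 36], [72, 81, 100, 80, 66, 64, 63], [128, 127, 129, 126, 127, 132, 126]]
61.5 27.5 10.3 [[ 524.  -491.3  121. ]]
80.5 42.5 9.1 [[ 537.6 -502.   121. ]]
```

The toggle ball is now at x=537.6, 31 mm from its off position and against its stop. One last check from the fixed cameras, then I'll hand in.

Run:
```python
from h import *
for n in('side','scene'):
    im,C,s=grab(n,n+'9.png')
    for r in wood(im,C,100,100):
        if 450<r[1]<720 and 30<r[2]<230: print(n,'jig',r)
    h=cv2.cvtColor(im,cv2.COLOR_BGR2HSV);m=((h[:,:,0]>8)&(h[:,:,0]<22)&(h[:,:,1]>90)&(h[:,:,2]>90))
    for r in rects(im,m,C,41,60):
        if 380<r[1]<510 and 330<r[2]<450: print(n,'cork',r)
```

```text
side jig (array([279., 213.]), 506.8, 69.2, 111, 63, 177.4)
side jig (array([256., 198.]), 511.3, 167.7, 111, 64, 177.8)
side jig (array([311., 195.]), 626.1, 63.8, 114, 63, 177.5)
side jig (array([289., 182.]), 629.8, 161.7, 114, 63, 177.9)
side cork (array([199., 200.]), 446.6, 354.4, 127, 45, 40.6)
scene jig (array([388., 236.]), 636.6, 67.3, 102, 58, 177.0)
scene jig (array([348., 221.]), 517.0, 72.8, 103, 56, 179.1)
scene jig (array([402., 214.]), 641.2, 165.3, 102, 58, 177.1)
scene jig (array([365., 200.]), 521.4, 172.1, 105, 59, 177.7)
scene cork (array([368., 165.]), 443.0, 388.4, 104, 59, 174.6)
```

All four plates and the block are where they should be.

```bash
python3 -c "
from station import ctrl
print(ctrl.sign_off())"
```

```text
the job is handed in; nothing more can be done
None
```

The job is handed in at about 48 s of the 210 s allowed: my camera and force checks put the block in the tray, all four plates seated on their pins, the gate fully up, the inner knob within about 3° of the long mark with the outer ring unmoved, and the toggle switched on last, though sign-off returned no verdict.

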